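# Load a fresh ink cartridge into the lot coder and shut its clamp

### The arm

A 7-joint arm with a two-finger parallel gripper is mounted at the origin on the work surface. World frame = base frame: x ahead of the robot, y to its left, z up, the work surface at z = 0. Lengths are in m, angles in rad, forces in N, time in s.
With the tool pointing down it reaches from about 0.425 to 0.925 m from the base axis. Payload 6.8 kg.
Tool frame: the origin (TCP) lies at the very end of the fingers, on their centre line; the grasp point (between the pads) lies 19 mm behind it; y points along the fingers, z is the direction in which the jaws open and shut, and the axes are right-handed (so a half turn about y gives the same grasp; the last joint's range is limited). The gripper opens to 85 mm and grips with 20 to 120 N. Pads are 22 mm wide; open, the fingers measure 114 mm over their backs; the gripper's body (76 mm by 85 mm) begins 54 mm behind the grasp point. The pads swing forward as they close: fully open they stand 13 mm farther back than shut.
Start: joints at [-1.44, 0.477, 0.022, 1.555, -0.011, 1.109, -0.083], TCP at [0.16, 0.656, 0.231] pointing down, gripper open.
Joint ranges: [-2.96, 2.96], [-0.34, 2.1], [-1.41, 1.46], [0.24, 2.44], [-1.37, 4.51], [0.17, 1.92], [-2.96, 2.96]. Speed limits (rad/s): [2.39, 2.39, 3.14, 3.14, 3.14, 3.14, 3.14].

### API

Orientations are given as a unit quaternion [w, x, y, z].
In Python, from station import * gives the robot as it stands.
- The arm moves only by the shell command python3 -m jog 'ROWS' [OPENING] [FORCE]. ROWS is JSON, a list of rows, each a list of 2 entries, a list of its own where there are three numbers: the shift along the tool's x, y, z in mm, then the turn about the tool's y in rad. A call has 1 to 20 rows; each row is the pose to reach, as a shift and turn from the pose commanded when the call began, along the tool's axes at that moment; what a row does not reach only later rows make up. A row lasts 1/12 s, in which the tool goes at most 41.7 mm and 7.16 degrees, less where a joint would pass 70% of its speed; a pose out of reach is approached as far as the arm can. A call with a gripper value outside its range is refused whole. OPENING is the finger opening in mm, from 0 to 85.4, set as the call begins (- or left out, the last holds). The fingers move at their own pace and stop on an object; FORCE is the grip in N (left out, the last holds). Time passes only in rows, so rows that repeat a pose let the fingers close. It gives the time, the measured TCP pose, the force and the opening at its end, in the units of the state.
- get_obs(): the state, without advancing time (a new reading comes with each control period).
- read_camera(name): name is "scene" or "top"; returns a dict with "img" (384x512x3 uint8, red, green, blue), "depth" (384x512 float32, m along the optical axis (not along the pixel's ray), 0 where there is no reading), "fx", "fy", "cx", "cy" (pixels), "rvec" (rotation vector, rad) and "tvec" (3), from world to camera coordinates, as OpenCV has them. Camera axes: x right, y down, z forward; pixel columns grow to the right and rows downward; lengths in m; the calibration is good to about 2 mm. A picture is of the moment at which its call begins.
- hand_in(): hands the job in, once; it reports no verdict.
The state is a dict: "t": time; "q": joint angles; "joint_vel": joint speeds; "joint_torque": joint torques, N m; "eef_pos": TCP position; "tool_rot": TCP orientation; "contact_force": force on the tool from outside, world axes, zero at the start; "torque": the same for the moment, N m; "gripper_width": opening from 0.0 (shut) to 1.0 (fully open).
Only numpy, scipy, OpenCV 4.12 (cv2) and the standard library are available. Lean on these libraries where they do the work, as an engineer would, in place of code of your own. Each camera call takes 0.05 s, during which the arm holds its last target.

### The job

The lot coder on the mushroom-packing bench needs ink: pick up the black ink cartridge, lower it (do not drop it) foot down into the coder's empty cradle with its finger ledge towards the coder's open front, and let go of it. Then swing the open clamp arm over and press it right down, so that it stays shut and holds the cartridge fully home. Do not push the other things on the bench about.

Things in the scene. Friction and masses are not known exactly. Their poses are not given: they have to be found in the camera images.
- cartridge_center (a point): Centre (36 mm above the underside) of the black box-shaped ink cartridge, which stands on its foot: 66 long (own x) x 30 wide (own y) x 72 mm high, z up; the lowest 10 mm are a narrower foot, 58 x 26 mm. -x is the end with the finger ledge, +x the end with a copper patch. Blank white label on top. About 90 g. Grip it across its 30 mm width, in the upper half.
- cartridge_ledge (a point): Outer edge of the finger ledge, a small shelf (24 mm wide, 8 mm thick) that sticks out 10 mm from the -x end of the cartridge; the point lies 43 mm from the cartridge's upright centre line and 58 mm above its underside.
- cradle (a point): Centre of the mouth of the lot coder's pocket, level with its front and side walls, 82 mm above the bench. +x points to the coder's back (grey housing), -x to its front, z up. Pocket 71 (x) x 35 (y) mm, walls 6 mm thick; the back wall is higher (118 mm above the bench) and blocks the ledge. Cartridge let go in the pocket: its centre 10 mm above this point; home: 5 mm above.
- coder_top (a point): Centre of the top of the coder's grey housing, 100 mm above the bench, 98 mm behind the pocket's centre; axes as the cradle. The housing measures 84 (x) x 150 (y) mm. In front of it, under the pocket, lies the flat print bed, 170 (x) x 190 (y) mm and 12 mm high, whose front edge is 110 mm in front of the pocket's centre.
- carrier (a joint): Sprung floor of the pocket: how far it is pressed down, m. 0 = up (its top 26 mm below the pocket's mouth), empty or with only the cartridge's weight on it; 0.005 = cartridge fully home under the shut clamp; stop at 0.006. It takes about 2.5 N to start and 5 N at 5 mm.
- clamp (a joint): Steel clamp arm: opening angle, rad. 0 = shut, level over the cradle (hard stop); 1.57 = upright; starts at 1.75 to 2.0, leaning back over the housing. Stiff friction hinge (about 0.45 Nm): it stays where it is left. Pushed near its free end it takes about 4 N to swing and 6 to 7 N at the very end, where its rubber bar presses the cartridge down.
- clamp_hinge (a point): Middle of the clamp's hinge pin, which lies along the coder's y axis, 52 mm behind the pocket's centre and 126 mm above the bench. The orientation is the arm's: own -x runs along the arm from the hinge to the free end, own +z points out of the face that is on top when shut (it faces back, away from the cradle, while open).
- clamp_tab (a point): Where to push: on the arm's outer face (on top when shut) near its free end, 117 mm from the hinge along the arm and 10 mm out from the hinge axis. Flat bar 32 mm wide, 6 mm thick, with a wider end (44 mm) that reaches 127 mm from the hinge. When shut this point is 136 mm above the bench, 65 mm in front of the pocket's centre.
- carton: Closed plain cardboard carton 45 x 80 x 85 mm high, standing behind the cartridge; origin at its underside. Leave it.
- marker: White marker pen with black cap, 130 mm long, 17 mm thick, lying on the bench in front of the cartridge. Leave it.
- tape_roll: Roll of paper tape lying flat in front of the coder, 90 mm across, 25 mm high. Leave it.
- jar: Small clear jar with white lid, 36 mm across, 50 mm high, behind the coder. Leave it.
- punnet: Open clear punnet of picked brown wood-ears, 100 x 150 x 40 mm, at the back of the bench. Leave it.
- sprayer: White trigger spray bottle, 72 mm across, about 195 mm high, at the right. Leave it.
- scraper: Flat scraper, 200 mm long, lying at the left. Leave it.
Not all that is in view belongs to the job. Of the things that look like the part that bears cartridge_center, take the one that is farthest from the robot's base at the start.

How it is judged:
On the way:
1. the cartridge stands upright in the cradle, ledge to the front, let go, with the clamp still open (x of cartridge_center in the frame of cradle between -0.006 and 0.006 m and y of cartridge_center in the frame of cradle between -0.006 and 0.006 m and x of cartridge_ledge in the frame of cradle below -0.03 m and angle between cartridge_center's own z axis and vertical below 0.09 rad and z of cartridge_center in the frame of cradle between 0.003 and 0.0125 m and value of joint clamp above 0.8 rad and contact force between the fingers and cartridge below 0.1 N), for 0.2 s.
At the end, for the whole second after the job is handed in: Clamp shut (under 0.06 rad) and stays so; cartridge upright (tilt under 0.09 rad), ledge to the front, within 6 mm of the pocket's centre in x and y, its centre 1.5 to 7.5 mm above the pocket's mouth, carrier down over 3.5 mm; at rest (x of cartridge_center in the frame of cradle between -0.006 and 0.006 m and y of cartridge_center in the frame of cradle between -0.006 and 0.006 m and x of cartridge_ledge in the frame of cradle below -0.03 m and angle between cartridge_center's own z axis and vertical below 0.09 rad and z of cartridge_center in the frame of cradle between 0.0015 and 0.0075 m and value of joint carrier above 0.0035 m and value of joint clamp below 0.06 rad and linear speed of cartridge below 0.02 m/s and velocity of joint clamp between -0.05 and 0.05 rad/s); the robot touches nothing.
It fails at once if the cartridge is dropped (falls freely faster than 0.6 m/s) (linear speed of cartridge above 0.6 m/s and contact force between the fingers and cartridge below 0.05 N).
It fails at once if one of the other things is pushed more than 40 mm from its place (distance of any of carton, marker, tape_roll, jar, punnet, sprayer, scraper from where it was at the start of the episode above 0.04 m).
It also fails if it takes over 72 s, if anything falls off the work surface, if the arm or the gripper's body presses on something with over 40 N, if the wrist force passes 120 N, or if a joint passes its speed limit or range.

## Working session

There is one attempt and no reset: what is moved stays moved. The work goes in short steps, Python scripts to look and compute and a shell command to move; the robot and the scene stay as the last step left them, time stands still between calls to the robot, and variables do not carry over. Pictures are saved under pics/ and viewed, and the job is handed in when it is done.

```bash
ls; mkdir -p pics; cat > h.py <<'E'
from station import *
import numpy as np, cv2
def cam(n):
    c=read_camera(n); R=cv2.Rodrigues(np.array(c["rvec"],float))[0]; c["R"]=R; c["t"]=np.array(c["tvec"],float).ravel(); return c
def w(c,u,v,d=None):
    if d is None:
        p=c["depth"][int(v)-1:int(v)+2,int(u)-1:int(u)+2]; d=np.median(p[p>0])
    return c["R"].T@(np.array([(u-c["cx"])/c["fx"]*d,(v-c["cy"])/c["fy"]*d,d])-c["t"])
def wz(c,u,v,z):
    o=-c["R"].T@c["t"]; r=c["R"].T@np.array([(u-c["cx"])/c["fx"],(v-c["cy"])/c["fy"],1]); return o+r*(z-o[2])/r[2]
def px(c,p):
    q=c["R"]@np.array(p)+c["t"]; return q[0]/q[2]*c["fx"]+c["cx"],q[1]/q[2]*c["fy"]+c["cy"]
def save(n,im,s=1):
    cv2.imwrite("pics/"+n,cv2.resize(im[:,:,::-1],None,fx=s,fy=s,interpolation=cv2.INTER_CUBIC))
E
python3 - <<'E'
from h import *
import pickle
for n in("scene","top"):
    c=cam(n); save(n+"0.png",c["img"],1.5); pickle.dump(c,open(n+"0.pkl","wb")); print(-c["R"].T@c["t"],c["R"][2],c["fx"])
print(get_obs())
E
```

```text
pics
[1.35877482 0.07096681 0.84133612] [-0.73277437 -0.07251046 -0.67659734] 395.7177248010174
[0.31218586 0.00574591 1.23939712] [ 0.20393872 -0.01467224 -0.9788737 ] 384.3521067502615
{'t': 0.1, 'q': array([-1.44008919,  0.47771113,  0.02231571,  1.55631348, -0.01148048,
        1.10932367, -0.08310926]), 'joint_vel': array([ 0.0012012 , -0.00231362, -0.00045646, -0.00298723,  0.00123639,
       -0.0008505 ,  0.00058996]), 'joint_torque': array([ 4.12215624e-03, -5.97758889e+01,  1.61352552e+00, -2.81956905e+01,
        1.28442844e-02,  4.98363035e-03,  1.77534542e-06]), 'eef_pos': array([0.15954235, 0.6553372 , 0.23044317]), 'tool_rot': array([-0.70149875,  0.70264864, -0.08424039,  0.08418997]), 'contact_force': array([-0.29395612, -0.9439198 , -0.13478395]), 'torque': array([-0.06108047, -0.04035352, -0.02795482]), 'gripper_width': 0.9977494891083444}
```

View pics/scene0.png

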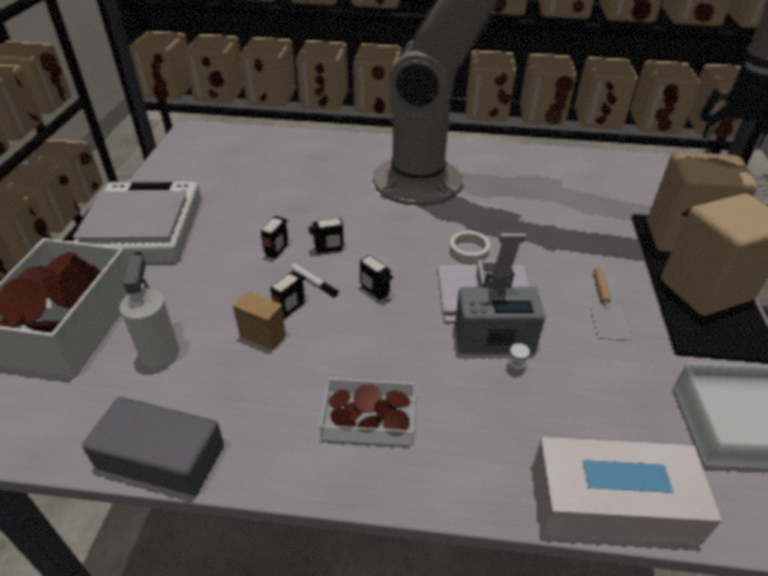

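View pics/top0.png

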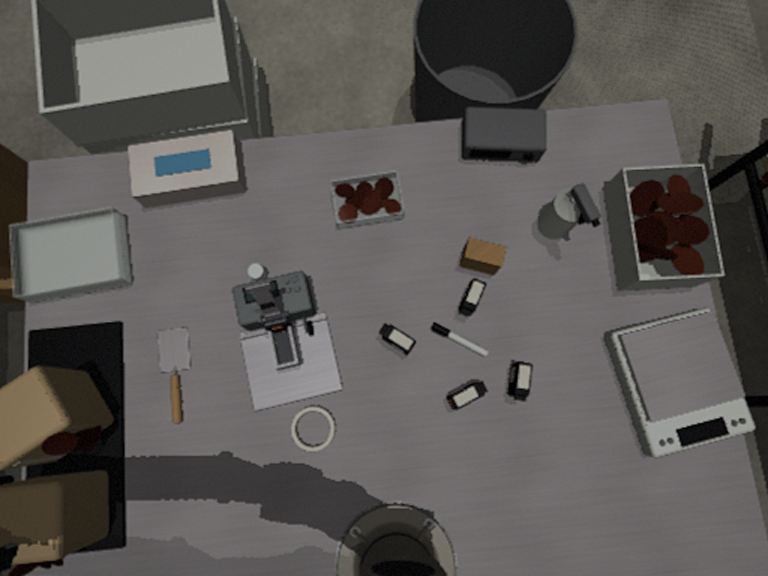

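The scene shows four black cartridges. The one by the carton, at about (473,296) in the enlarged top view, looks farthest from the base. The coder is at about (280,330), with its open front towards the robot. I'll enlarge both.

```bash
python3 - <<'E'
from h import *
import pickle
c=pickle.load(open("top0.pkl","rb")); i=c["img"]
save("t_cart.png",i[150:240,270:370],7); save("t_cod.png",i[170:290,145:245],6)
for u,v in((473,296),(398,339),(466,394),(520,380)):
    p=wz(c,u/1.5,v/1.5,.072); print(p,np.hypot(*p[:2]))
c=pickle.load(open("scene0.pkl","rb")); i=c["img"]
save("s_cart.png",i[165:245,150:230],7); save("s_cod.png",i[145:255,280:380],5.4)
E
```

```text
[ 0.51159434 -0.21319319  0.072     ] 0.554238309490031
[ 0.43948991 -0.04978966  0.072     ] 0.4423012475721439
[ 0.31655934 -0.1719715   0.072     ] 0.36025548046954986
[ 0.33267354 -0.28283637  0.072     ] 0.43665558390559867
```

```bash
ls pics
```

```text
s_cart.png
s_cod.png
scene0.png
t_cart.png
t_cod.png
top0.png
```

View pics/t_cart.png

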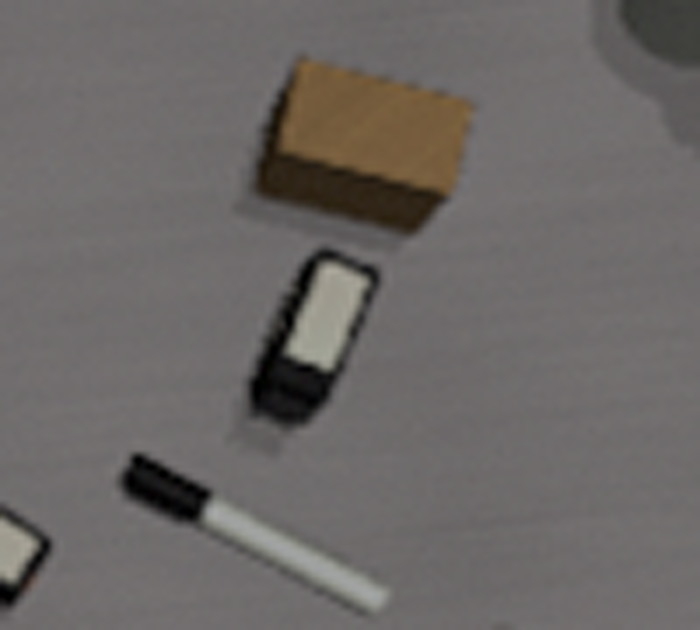

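View pics/t_cod.png

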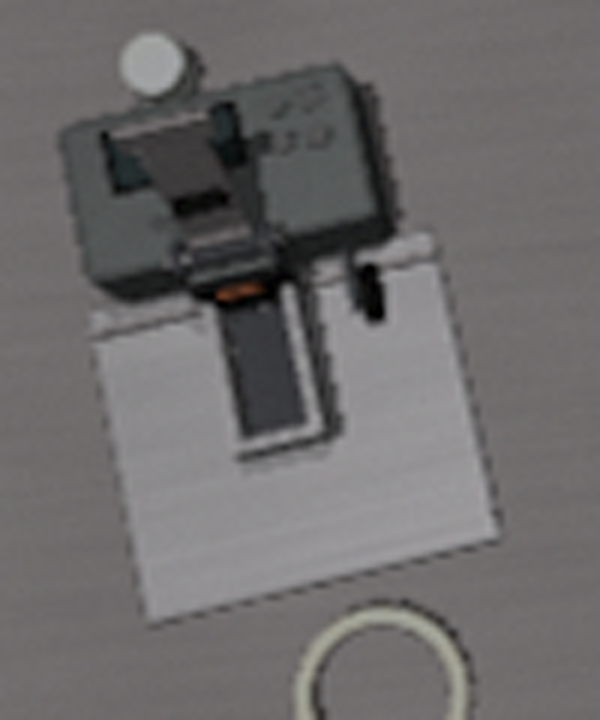

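View pics/s_cart.png

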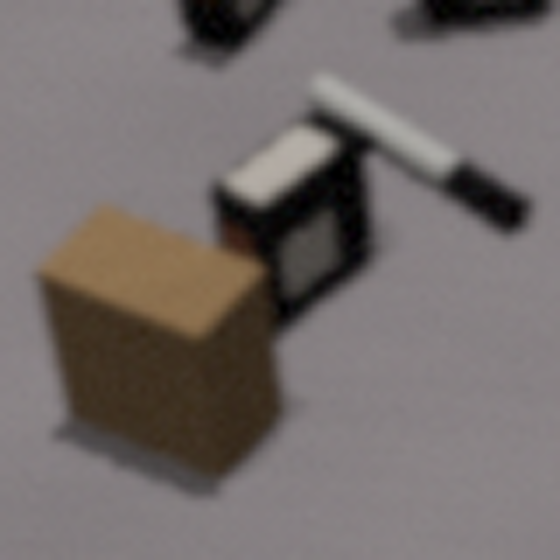

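View pics/s_cod.png

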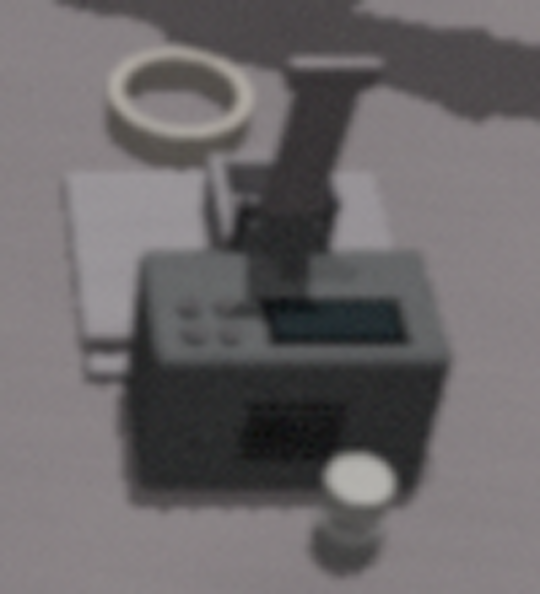

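```bash
python3 - <<'E'
from h import *
import pickle
c=pickle.load(open("top0.pkl","rb")); i=c["img"]
j=i[205:255,170:220].astype(float); j=np.clip((j-20)*1.7,0,255).astype(np.uint8); save("t_pk.png",j,12)
j=i[180:215,290:330].astype(float); j=np.clip((j)*1.7,0,255).astype(np.uint8); save("t_ca.png",j,15)
# depth maps
for a,n in((c,"t"),):
  for (u0,u1,v0,v1) in((296,330,180,215),):
    vv,uu=np.mgrid[v0:v1,u0:u1]; d=a["depth"][v0:v1,u0:u1]
    P=np.stack([w(a,u,v,dd) for u,v,dd in zip(uu.ravel(),vv.ravel(),d.ravel())]).reshape(v1-v0,u1-u0,3)
    print((P[::1,:,2]*1000).astype(int))
E
```

```text
[[  -3    0   -4 ...   39   41   45]
 [  -7   -1   -6 ...   30   29   28]
 [  -1 1239   -1 ...   13   21   21]
 ...
 [  -3   -1    1 ...   -1    4   -2]
 [  -2    1    0 ...    1   -3   -1]
 [  -2   -3    3 ...   -3    0    0]]
```

View pics/t_pk.png

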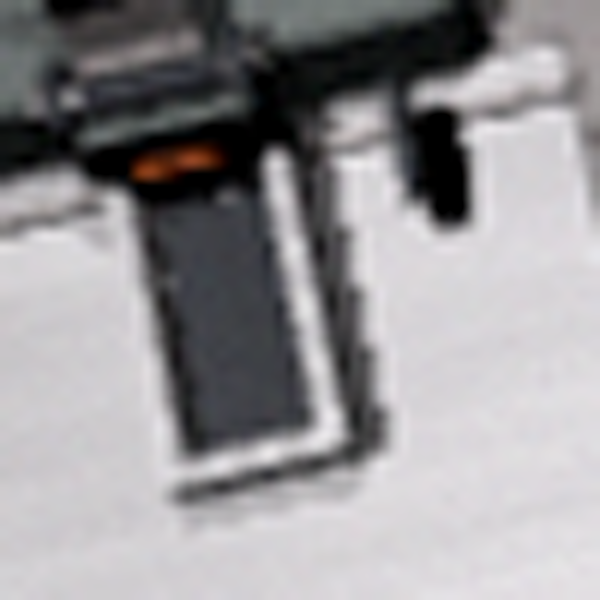

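View pics/t_ca.png

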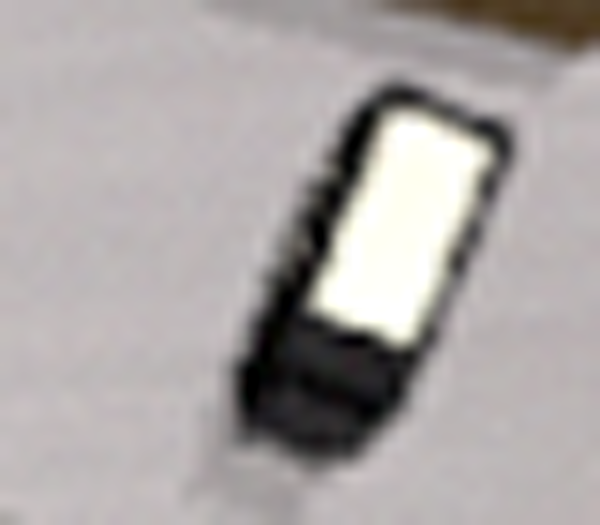

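```bash
cat >> h.py <<'E'
import pickle
def up(crop,s,x,y): return crop[0]+(x+.5)/s-.5, crop[1]+(y+.5)/s-.5
def draw(c,segs,crop,s,name,g=1.6):
    u0,v0,u1,v1=crop
    j=np.clip(c["img"][v0:v1,u0:u1].astype(float)*g,0,255).astype(np.uint8)
    j=cv2.resize(j[:,:,::-1],None,fx=s,fy=s,interpolation=cv2.INTER_CUBIC)
    for a,b,col in segs:
        q=[tuple(int(round((np.array(px(c,p))[k]-(u0,v0)[k]+.5)*s-.5)) for k in(0,1)) for p in(a,b)]
        cv2.line(j,q[0],q[1],col,1,cv2.LINE_AA)
    cv2.imwrite("pics/"+name,j)
def box(f,x0,x1,y0,y1,z0,z1,col):
    P=lambda x,y,z:f(np.array([x,y,z])); L=[]
    for z in(z0,z1):
        L+=[(P(x0,y0,z),P(x1,y0,z),col),(P(x1,y0,z),P(x1,y1,z),col),(P(x1,y1,z),P(x0,y1,z),col),(P(x0,y1,z),P(x0,y0,z),col)]
    L+=[(P(x,y,z0),P(x,y,z1),col) for x in(x0,x1) for y in(y0,y1)]
    return L
def fr(x,y,z,th):
    return lambda p:np.array([x+np.cos(th)*p[0]-np.sin(th)*p[1],y+np.sin(th)*p[0]+np.cos(th)*p[1],z+p[2]])
E
python3 - <<'E'
from h import *
T=pickle.load(open("top0.pkl","rb")); S=pickle.load(open("scene0.pkl","rb"))
print("label top cam")
for a in((390,105),(498,150),(418,345),(310,300)): print(wz(T,*up((290,180),15,*a),.072).round(4))
print("far edge, right edge")
for a in((400,80),(512,130),(515,150),(412,380)): print(wz(T,*up((290,180),15,*a),.072).round(4))
print("scene label")
for a in((222,187),(300,123),(345,150),(262,210)): print(wz(S,*up((150,165),7,*a),.072).round(4))
print("bed")
B=[wz(T,*up((145,170),6,*a),.012) for a in((150,623),(498,537),(437,235),(92,315))]
for b in B: print(b.round(4))
print("mouth inner front-l, front-r, outer front r, right wall inner back")
for a in((185,460),(312,428),(348,445),(265,150)): print(wz(T,*up((170,205),12,*a),.082).round(4))
print("housing top")
for a in((60,130),(343,65)): print(wz(T,*up((145,170),6,*a),.1).round(4))
E
```

```text
label top cam
[ 0.5454 -0.2185  0.072 ]
[ 0.5336 -0.2394  0.072 ]
[ 0.4948 -0.2173  0.072 ]
[ 0.5064 -0.1965  0.072 ]
far edge, right edge
[ 0.5504 -0.2213  0.072 ]
[ 0.5375 -0.2429  0.072 ]
[ 0.5332 -0.2429  0.072 ]
[ 0.4877 -0.215   0.072 ]
scene label
[ 0.5372 -0.2393  0.072 ]
[ 0.4932 -0.2172  0.072 ]
[ 0.5077 -0.1944  0.072 ]
[ 0.5487 -0.2195  0.072 ]
bed
[0.3295 0.2615 0.012 ]
[0.3547 0.0771 0.012 ]
[0.5176 0.0951 0.012 ]
[0.4937 0.2826 0.012 ]
mouth inner front-l, front-r, outer front r, right wall inner back
[0.4131 0.1956 0.082 ]
[0.4177 0.1635 0.082 ]
[0.4126 0.1549 0.082 ]
[0.4887 0.1701 0.082 ]
housing top
[0.5762 0.2736 0.1   ]
[0.5949 0.1286 0.1   ]
```

```bash
cat > ov.py <<'E'
from h import *
import sys
T=pickle.load(open("top0.pkl","rb")); S=pickle.load(open("scene0.pkl","rb"))
x,y,th,cx,cy,ct=map(float,sys.argv[1:7])
C=fr(x,y,0,np.radians(th)); K=fr(cx,cy,0,np.radians(ct))
g=(0,255,0);r=(0,0,255);b=(255,100,0)
sg=box(C,-.0355,.0355,-.0175,.0175,.056,.082,g)+box(C,-.0415,.0415,-.0235,.0235,.012,.082,r)+box(C,-.11,.06,-.095,.095,0,.012,b)+box(C,.056,.14,-.075,.075,0,.1,b)
sk=box(K,-.033,.033,-.015,.015,.010,.072,g)+box(K,-.043,-.033,-.012,.012,.05,.058,r)
draw(T,sg,(145,170,245,290),6,"o_t.png"); draw(S,sg,(280,145,380,255),6,"o_s.png")
draw(T,sk,(290,175,335,220),13,"o_kt.png"); draw(S,sk,(165,170,220,225),10,"o_ks.png")
import numpy as np
a=[cv2.imread("pics/"+n) for n in("o_t.png","o_s.png")]
H=max(i.shape[0] for i in a); m=np.hstack([cv2.copyMakeBorder(i,0,H-i.shape[0],0,0,0) for i in a]); cv2.imwrite("pics/oc_%s.png"%sys.argv[7],cv2.resize(m,None,fx=.66,fy=.66,interpolation=cv2.INTER_AREA))
a=[cv2.imread("pics/"+n) for n in("o_kt.png","o_ks.png")]
H=max(i.shape[0] for i in a); m=np.hstack([cv2.copyMakeBorder(i,0,H-i.shape[0],0,0,0) for i in a]); cv2.imwrite("pics/ok_%s.png"%sys.argv[7],cv2.resize(m,None,fx=.7,fy=.7,interpolation=cv2.INTER_AREA))
E
python3 ov.py .450 .1837 7.2 .5153 -.2158 -29.6 1
```

```text
(no output)
```

View pics/oc_1.png

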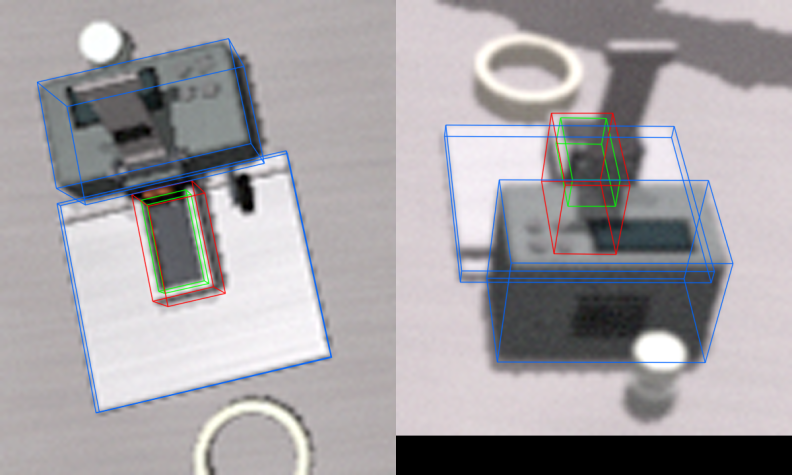

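View pics/ok_1.png

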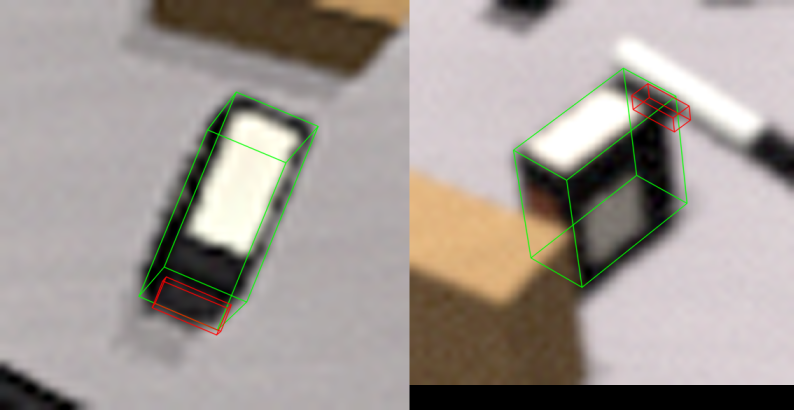

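The model overlay agrees with the top image, and the scene camera is shifted by 1–2 px. The cartridge is at about (0.515,-0.216) with a yaw of -29.6°. The pocket is at about (0.450,0.184) with a yaw of 7.2°. Next I'll work out the moves.

```bash
cat >> h.py <<'E'
from scipy.spatial.transform import Rotation as Ro
def rot(o): q=o["tool_rot"]; return Ro.from_quat([q[1],q[2],q[3],q[0]]).as_matrix()
def plan(pts,yaw=None):
    """pts world TCP targets; yaw = deg of desired 'part x axis'; jaw(z) along part y. prints shift mm in tool axes and turn about tool y"""
    o=get_obs(); R=rot(o); p0=np.array(o["eef_pos"]); print("tcp",p0.round(4),"axes x",R[:,0].round(3),"y",R[:,1].round(3),"z",R[:,2].round(3))
    zy=np.degrees(np.arctan2(R[1,2],R[0,2])); print("jaw dir deg",round(zy,2))
    for p in pts: print(np.array(p),"->",(R.T@(np.array(p)-p0)*1000).round(1))
    if yaw is not None:
        d=(yaw+90-zy+90)%180-90   # world rotation about +z
        print("turn about tool y (y down => -):",round(-np.radians(d)*np.sign(-R[2,1]),4))
E
python3 -c "
from h import *
plan([(.16,.656,.40),(.42,.5,.4),(.58,.2,.4),(.5153,-.2158,.4)],-29.6)"
```

```text
tcp [0.1595 0.6553 0.2304] axes x [ 0.972 -0.237  0.   ] y [-0.    -0.002 -1.   ] z [ 0.237  0.972 -0.002]
jaw dir deg 76.32
[0.16  0.656 0.4  ] -> [   0.3 -169.6    0.5]
[0.42 0.5  0.4 ] -> [ 289.8 -169.4  -89.6]
[0.58 0.2  0.4 ] -> [ 516.2 -168.9 -343.3]
[ 0.5153 -0.2158  0.4   ] -> [ 551.7 -168.3 -762.6]
turn about tool y (y down => -): 0.2779
```

```bash
python3 -m jog '[[[0,-40,0],0],[[0,-80,0],0],[[0,-120,0],0],[[0,-150,0],0],[[30,-170,-10],0],[[65,-170,-20],0],[[100,-170,-31],0],[[140,-170,-43],0],[[180,-170,-56],0],[[220,-170,-68],0],[[255,-170,-79],0],[[290,-170,-90],0],[[316,-170,-119],0],[[342,-170,-148],0],[[368,-170,-177],0],[[394,-170,-206],0],[[420,-170,-235],0],[[446,-170,-264],0],[[472,-170,-293],0],[[500,-170,-325],0]]' 85
python3 -c "
from h import *
plan([(.59,0,.35),(.5153,-.2158,.3),(.5153,-.2158,.2)],-29.6);print(get_obs()['t'],get_obs()['q'])"
```

```text
t: 1.77
eef_pos: [0.5683, 0.2213, 0.4009]
tool_rot: [0.702, -0.702, 0.084, -0.084]
contact_force: [-0.8, 0.7, -1.1]
gripper_width: 0.996
tcp [0.5683 0.2213 0.4009] axes x [ 0.972 -0.235 -0.001] y [-0.001  0.    -1.   ] z [ 0.235  0.972 -0.   ]
jaw dir deg 76.38
[0.59 0.   0.35] -> [  73.2   50.9 -210. ]
[ 0.5153 -0.2158  0.3   ] -> [  51.5  100.9 -437.3]
[ 0.5153 -0.2158  0.2   ] -> [  51.6  200.9 -437.3]
turn about tool y (y down => -): 0.2789
1.7667 [-0.69734526  0.26458311  0.2896611   1.49692678 -0.07645403  1.39183997
  0.92952991]
```

```bash
python3 -m jog '[[[12,8,-35],0],[[24,16,-70],0],[[36,25,-105],0],[[48,34,-140],0],[[60,42,-175],0],[[73,51,-210],0.05],[[69,60,-248],0.1],[[65,69,-286],0.15],[[62,78,-324],0.2],[[58,87,-362],0.25],[[55,95,-400],0.279],[[51.5,101,-437],0.279],[[51.5,130,-437],0.279],[[51.5,160,-437],0.279],[[51.5,180,-437],0.279],[[51.5,180,-437],0.279],[[51.5,180,-437],0.279]]'
python3 - <<'E'
from h import *
plan([(.5153,-.2158,.13),(.5153,-.2158,.036)],-29.6)
for n in("top","scene"):
    c=cam(n); pickle.dump(c,open(n+"1.pkl","wb"))
    o=get_obs(); u,v=px(c,o["eef_pos"]); print(u,v)
    save(n+"1.png",np.clip(c["img"][int(v)-50:int(v)+50,int(u)-60:int(u)+60]*1.6,0,255).astype(np.uint8),5)
E
```

```text
t: 3.18
eef_pos: [0.5142, -0.214, 0.2206]
tool_rot: [-0.683, 0.684, -0.182, 0.18]
contact_force: [-0.0, 0.1, 0.4]
gripper_width: 0.993
tcp [ 0.5142 -0.214   0.2206] axes x [ 0.869 -0.495 -0.002] y [-0.003  0.    -1.   ] z [ 0.495  0.869 -0.001]
jaw dir deg 60.33
[ 0.5153 -0.2158  0.13  ] -> [ 2.1 90.6 -0.9]
[ 0.5153 -0.2158  0.036 ] -> [  2.3 184.6  -0.8]
turn about tool y (y down => -): -0.0013
324.57051737854385 185.6879234441208
185.83976983681958 144.8447024872675
```

View pics/scene1.png

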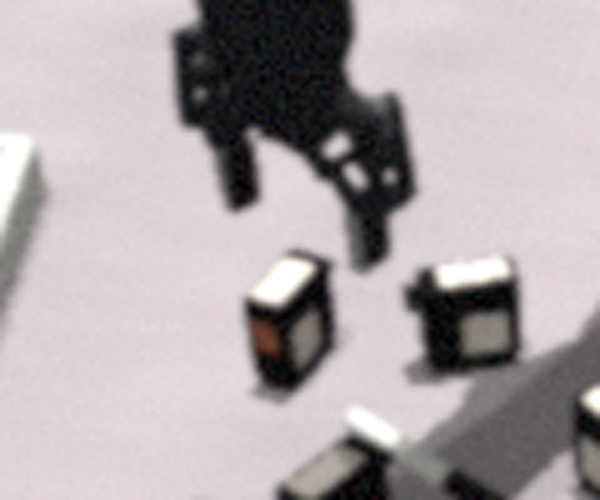

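View pics/top1.png

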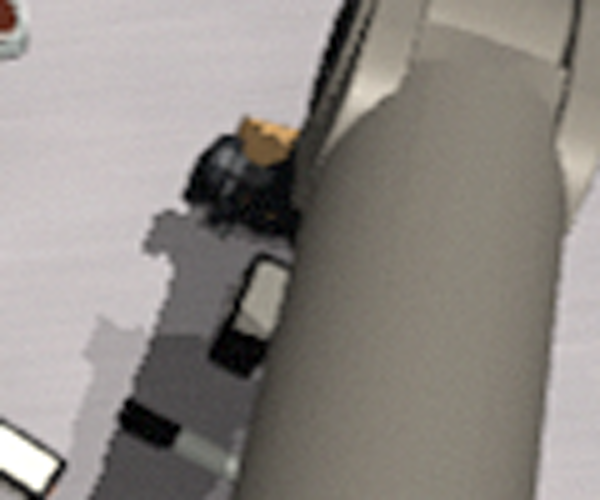

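```bash
python3 -m jog '[[[2,35,-1],0],[[2,70,-1],0],[[2,100,-1],0],[[2,120,-1],0],[[2,140,-1],0],[[2,155,-1],0],[[2,170,-1],0],[[2,184,-1],0],[[2,184,-1],0],[[2,184,-1],0]]'
python3 - <<'E'
from h import *
plan([(.5153,-.2158,.036)],-29.6)
n="scene"; c=cam(n); save("s2.png",np.clip(c["img"][150:240,150:260]*1.6,0,255).astype(np.uint8),6)
E
```

```text
t: 4.12
eef_pos: [0.5171, -0.2162, 0.0382]
tool_rot: [0.684, -0.684, 0.181, -0.181]
contact_force: [-0.6, -1.1, 0.3]
gripper_width: 0.993
tcp [ 0.5171 -0.2162  0.0382] axes x [ 0.869 -0.495  0.001] y [ 0.001 -0.    -1.   ] z [0.495 0.869 0.   ]
jaw dir deg 60.36
[ 0.5153 -0.2158  0.036 ] -> [-1.7  2.2 -0.5]
turn about tool y (y down => -): -0.0007
```

View pics/s2.png

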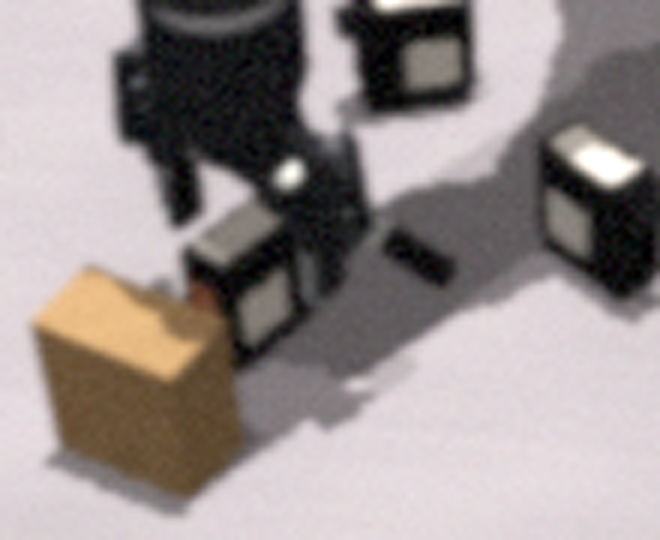

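The fingers straddle the cartridge at about (245,270). I'll close them.

```bash
python3 -m jog '[[[-1,0,0],0],[[-1,1,0],0],[[-1,1,0],0],[[-1,1,0],0],[[-1,1,0],0],[[-1,1,0],0],[[-1,1,0],0],[[-1,1,0],0],[[-1,1,0],0],[[-1,1,0],0],[[-1,1,0],0],[[-1,1,0],0]]' 0 40
python3 -m jog '[[[0,-5,0],0],[[0,-15,0],0],[[0,-30,0],0],[[0,-50,0],0],[[0,-70,0],0],[[0,-90,0],0],[[0,-90,0],0],[[0,-90,0],0]]'
python3 - <<'E'
from h import *
plan([(.5153,-.2158,.036)],-29.6)
n="scene"; c=cam(n); save("s3.png",np.clip(c["img"][130:230,140:260]*1.6,0,255).astype(np.uint8),6)
E
```

```text
t: 5.17
eef_pos: [0.5155, -0.2156, 0.0366]
tool_rot: [0.684, -0.683, 0.181, -0.181]
contact_force: [-1.4, 0.7, 6.5]
gripper_width: 0.344
t: 5.83
eef_pos: [0.516, -0.2158, 0.1276]
tool_rot: [0.684, -0.683, 0.18, -0.182]
contact_force: [-0.8, -0.7, -0.8]
gripper_width: 0.349
tcp [ 0.516  -0.2158  0.1276] axes x [ 0.869 -0.495  0.002] y [ 0.003 -0.    -1.   ] z [0.495 0.869 0.001]
jaw dir deg 60.33
[ 0.5153 -0.2158  0.036 ] -> [-0.8 91.6 -0.4]
turn about tool y (y down => -): -0.0011
```

View pics/s3.png

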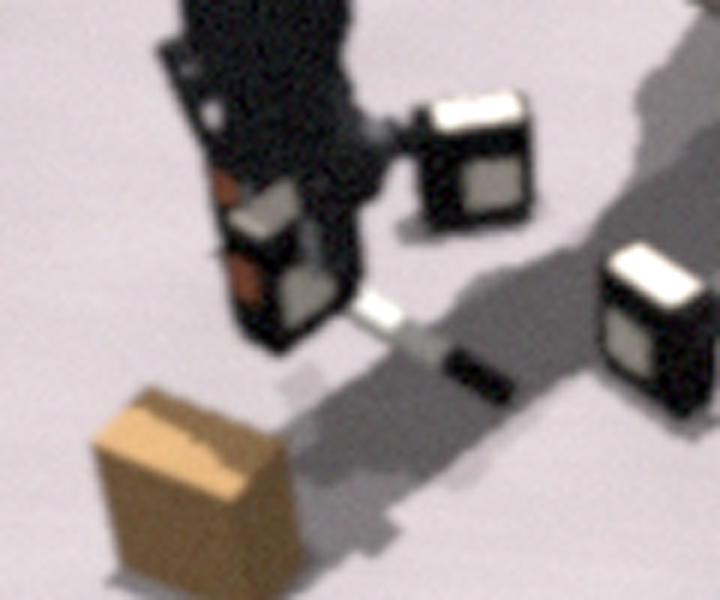

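```bash
python3 - <<'E'
from h import *
c=cam("scene"); o=get_obs(); p=o["eef_pos"]
K=fr(p[0],p[1],p[2]-.0366,np.radians(-29.67)); g=(0,255,0);r=(0,0,255)
sk=box(K,-.033,.033,-.015,.015,.010,.072,g)+box(K,-.029,.029,-.013,.013,0,.01,r)
draw(c,sk,(165,145,210,195),12,"s4.png")
E
```

```text
(no output)
```

View pics/s4.png

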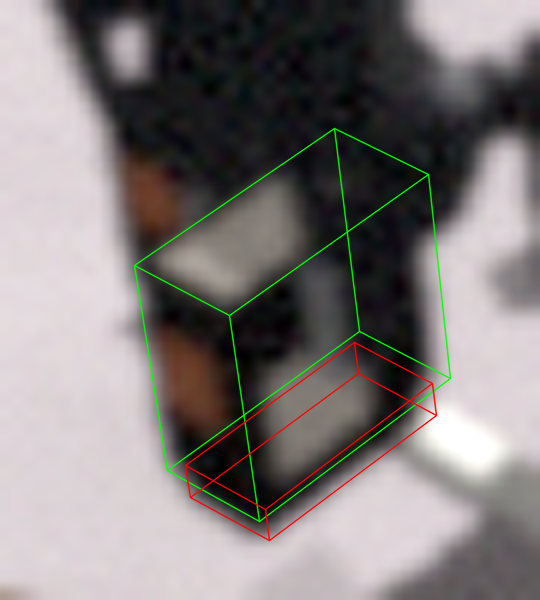

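```bash
python3 -c "
from h import *
plan([(.516,-.2158,.19),(.46,-.05,.19),(.44,.1,.19),(.451,.1837,.19)],7.2)"
```

```text
tcp [ 0.5147 -0.2152  0.1258] axes x [ 0.869 -0.495 -0.001] y [-0.001  0.    -1.   ] z [ 0.495  0.869 -0.   ]
jaw dir deg 60.34
[ 0.516  -0.2158  0.19  ] -> [  1.4 -64.2   0.1]
[ 0.46 -0.05  0.19] -> [-129.4  -64.   116.5]
[0.44 0.1  0.19] -> [-221.   -64.   236.9]
[0.451  0.1837 0.19  ] -> [-252.8  -63.9  315.1]
turn about tool y (y down => -): -0.6433
```

```bash
python3 -m jog '[[[0,-30,0],0],[[0,-60,0],0],[[-25,-64,22],0],[[-50,-64,45],0],[[-77,-64,70],0],[[-103,-64,94],-0.05],[[-129,-64,117],-0.15],[[-150,-64,145],-0.25],[[-172,-64,172],-0.35],[[-194,-64,200],-0.45],[[-216,-64,230],-0.55],[[-235,-64,265],-0.643],[[-244,-64,290],-0.643],[[-253,-64,315],-0.643],[[-253,-64,315],-0.643],[[-253,-64,315],-0.643],[[-253,-64,315],-0.643]]'
cat > look.py <<'E'
from h import *
import sys
A=[];P=[]
for k in range(3):
    c=cam("scene"); o=get_obs(); P.append(o["eef_pos"]); A.append(o["tool_rot"])
    t=cam("top"); o=get_obs(); P.append(o["eef_pos"])
P=np.array(P); p=P.mean(0); print("mean tcp",p.round(4),P.std(0).round(4),"t",o["t"],"F",o["contact_force"].round(1),"w",o["gripper_width"])
R=rot(o); zy=np.degrees(np.arctan2(R[1,2],R[0,2])); yaw=zy-90 if abs(zy-90)<90 else zy+90; print("yaw",yaw, "y axis",R[:,1].round(4))
K=fr(p[0],p[1],p[2]-.0366,np.radians(yaw)); g=(0,255,0);r=(0,0,255);b=(255,100,0)
x,y,th=map(float,sys.argv[1:4]); C=fr(x,y,0,np.radians(th))
sk=box(K,-.033,.033,-.015,.015,.010,.072,g)+box(K,-.029,.029,-.013,.013,0,.01,r)
sc=box(C,-.0415,.0415,-.0235,.0235,.012,.082,r)+box(C,-.11,.06,-.095,.095,0,.012,b)+box(C,.056,.14,-.075,.075,0,.1,b)
n=sys.argv[4]
draw(c,sk+sc,(280,110,380,230),6,n+"s.png"); draw(t,sk+sc,(145,170,245,290),6,n+"t.png")
save(n+"sr.png",np.clip(c["img"][110:230,280:380]*1.7,0,255).astype(np.uint8),6)
save(n+"tr.png",np.clip(t["img"][170:290,145:245]*1.7,0,255).astype(np.uint8),6)
a=np.hstack([cv2.imread("pics/"+n+q+".png") for q in("s","t")]); cv2.imwrite("pics/"+n+"o.png",cv2.resize(a,None,fx=.66,fy=.66,interpolation=cv2.INTER_AREA))
E
python3 look.py .451 .1837 7.2 L1
```

```text
t: 7.35
eef_pos: [0.4506, 0.1823, 0.1893]
tool_rot: [-0.705, 0.706, 0.043, -0.045]
contact_force: [0.4, -0.3, -1.6]
gripper_width: 0.345
mean tcp [0.4511 0.182  0.19  ] [0.0002 0.0003 0.0003] t 7.65 F [ 0.5  0.4 -0.6] w 0.344866046695942
yaw 7.093906411824264 y axis [-1.e-04 -1.e-04 -1.e+00]
```

View pics/L1o.png

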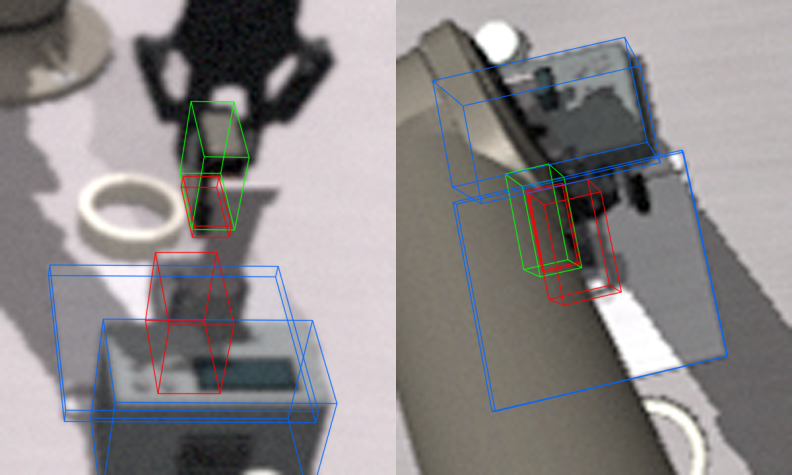

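View pics/L1sr.png

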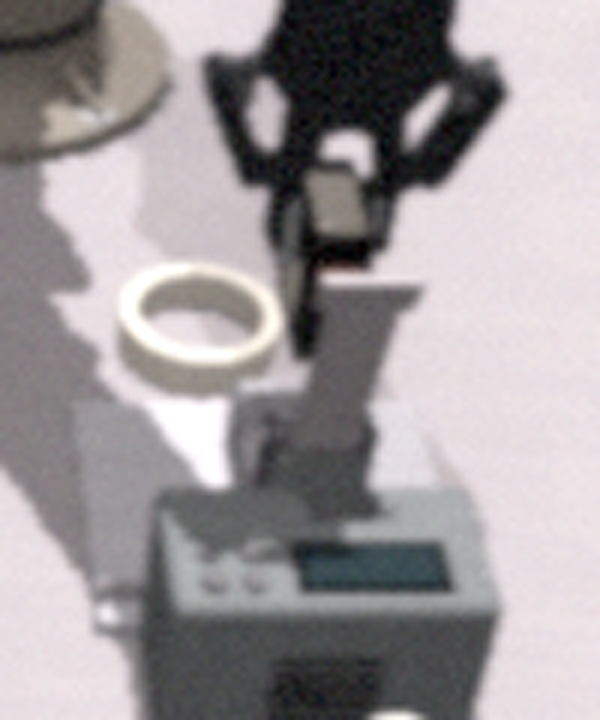

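```bash
python3 - <<'E'
from h import *
c=cam("scene")
p=(.4511,.182,.19); K=fr(p[0],p[1],p[2]-.0366,np.radians(7.1)); g=(0,255,0);r=(0,0,255);b=(255,100,0)
C=fr(.451,.1837,0,np.radians(7.2))
draw(c,box(K,-.033,.033,-.015,.015,.010,.072,g),(315,125,360,175),12,"a1.png")
draw(c,box(C,.056,.14,-.075,.075,0,.1,b)+box(C,-.0415,.0415,-.0235,.0235,.012,.082,r)+box(C,-.11,.06,-.095,.095,0,.012,b),(285,165,375,250),7,"a2.png",1.9)
E
```

```text
(no output)
```

View pics/a1.png

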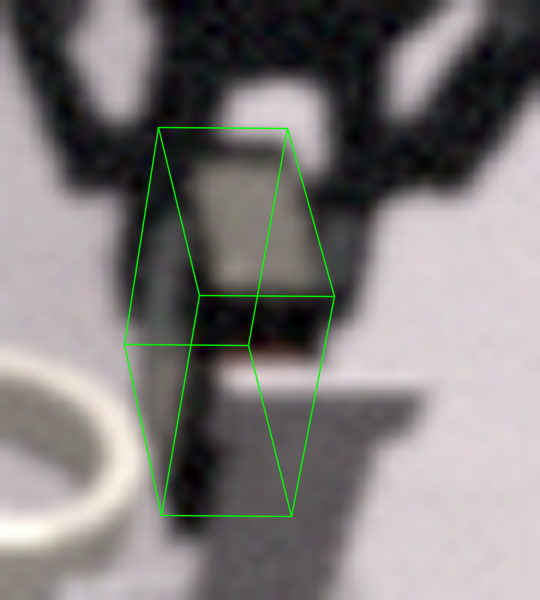

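View pics/a2.png

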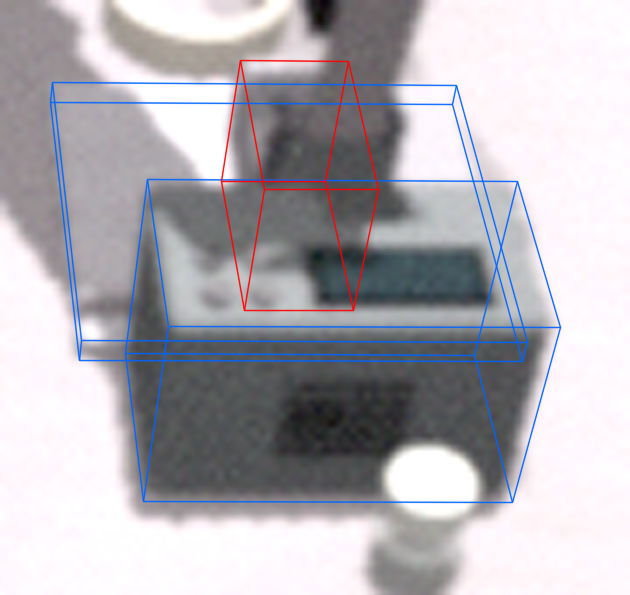

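```bash
python3 - <<'E'
from h import *
S=pickle.load(open("scene0.pkl","rb"))
for n,z,L in(("bed fl, (-110,-95)",.012,[(65,176)]),("bed near corner low",.0,[(88,380)]),("bed near corner top",.012,[(85,345)]),("housing back-l,back-r,front-l,front-r",.1,[(155,362),(449,357),(142,254),(424,252)]),("housing bottom back",0,[(130,498),(418,503)])):
    for a in L:
        p=wz(S,*up((280,145),5.4,*a),z); 
        d=p[:2]-np.array([.451,.1837]); c,s=np.cos(np.radians(7.2)),np.sin(np.radians(7.2))
        print(n,a,p.round(4),"in coder frame",(np.array([c*d[0]+s*d[1],-s*d[0]+c*d[1]])*1000).round(1))
j=np.clip(S["img"][145:205,290:370]*2.2,0,255).astype(np.uint8); save("b1.png",j,9)
E
```

```text
bed fl, (-110,-95) (65, 176) [0.3582 0.0746 0.012 ] in coder frame [-105.7  -96.6]
bed near corner low (88, 380) [0.5182 0.0971 0.    ] in coder frame [ 55.8 -94.4]
bed near corner top (85, 345) [0.503  0.0937 0.012 ] in coder frame [ 40.3 -95.8]
housing back-l,back-r,front-l,front-r (155, 362) [0.6013 0.1262 0.1   ] in coder frame [141.9 -75.9]
housing back-l,back-r,front-l,front-r (449, 357) [0.5786 0.271  0.1   ] in coder frame [137.5  70.6]
housing back-l,back-r,front-l,front-r (142, 254) [0.5222 0.1175 0.1   ] in coder frame [ 62.4 -74.6]
housing back-l,back-r,front-l,front-r (424, 252) [0.5011 0.2639 0.1   ] in coder frame [59.7 73.3]
housing bottom back (130, 498) [0.6022 0.1231 0.    ] in coder frame [142.5 -79.1]
housing bottom back (418, 503) [0.5862 0.2734 0.    ] in coder frame [145.4  72. ]
```

View pics/b1.png

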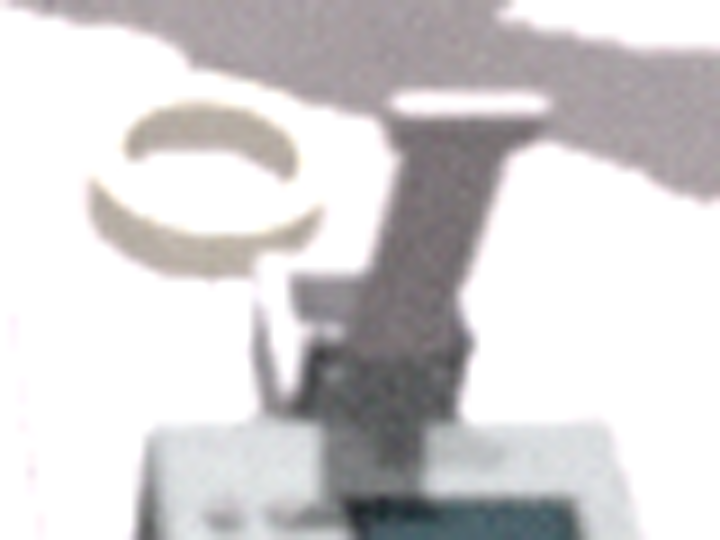

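```bash
python3 - <<'E'
from h import *
S=pickle.load(open("scene0.pkl","rb"));T=pickle.load(open("top0.pkl","rb"))
def fr2(p):
    d=p[:2]-np.array([.451,.1837]); c,s=np.cos(np.radians(7.2)),np.sin(np.radians(7.2)); return (np.array([c*d[0]+s*d[1],-s*d[0]+c*d[1]])*1000).round(1)
for e,a in((" 17.5",(163,330)),("-17.5",(293,330)),(" 17.5",(148,240)),("-17.5",(276,240)),("-35.5x",(310,430)),("-35.5x",(190,457)),("-41.5x",(185,487)),("-41.5,-23.5",(350,455)),("-23.5",(320,300))):
    print(e,a,fr2(wz(T,*up((170,205),12,*a),.082)))
for e,a in(("-41.5,-23.5",(256,256)),("-41.5 -17.5",(290,258)),("-35.5 -17.5",(290,276)),("-23.5",(268,400)),("-17.5",(290,395))):
    print("S",e,a,fr2(wz(S,*up((290,145),9,*a),.082)))
for a in((470,104),(395,104),(546,104),(450,180),(430,260),(410,330)):
    u,v=up((290,145),9,*a); p=w(S,u,v); print("arm",a,p.round(4),fr2(p))
E
```

```text
17.5 (163, 330) [-3.1 15.7]
-17.5 (293, 330) [-10.5 -16.1]
 17.5 (148, 240) [20. 15.]
-17.5 (276, 240) [ 12.7 -16.4]
-35.5x (310, 430) [-35.9 -15.3]
-35.5x (190, 457) [-35.7  15.2]
-41.5x (185, 487) [-42.7  17.9]
-41.5,-23.5 (350, 455) [-44.3 -23.8]
-23.5 (320, 300) [ -4.7 -24.2]
S -41.5,-23.5 (256, 256) [-42.5 -25.8]
S -41.5 -17.5 (290, 258) [-41.5 -14.5]
S -35.5 -17.5 (290, 276) [-32.  -15.7]
S -23.5 (268, 400) [ 30.7 -30.7]
S -17.5 (290, 395) [ 28.2 -23.3]
arm (470, 104) [0.5414 0.194  0.2462] [91.  -1.1]
arm (395, 104) [0.2151 0.2144 0.0057] [-230.1   60.1]
arm (546, 104) [0.2024 0.2742 0.0023] [-235.3  120.9]
arm (450, 180) [0.5373 0.1932 0.2161] [86.8 -1.4]
arm (430, 260) [0.5259 0.1936 0.1773] [75.5  0.4]
arm (410, 330) [0.5176 0.1929 0.1431] [67.2  0.7]
```

Direct pocket-edge measurements put its centre within about 1 mm of (0.451, 0.183). I'll lower in stages and watch the force.

```bash
python3 -c "
from h import *
plan([(.451,.1833,.19)],7.1)"
python3 -m jog '[[[0,10,1],0],[[0,25,1],0],[[0,40,1],0],[[0,55,1],0],[[0,65,1],0],[[0,72,1],0],[[0,76,1],0],[[0,76,1],0],[[0,76,1],0]]'; python3 look.py .451 .1833 7.0 L2
```

```text
tcp [0.4514 0.1827 0.1904] axes x [0.992 0.124 0.   ] y [ 0.  0. -1.] z [-0.124  0.992  0.   ]
jaw dir deg 97.11
[0.451  0.1833 0.19  ] -> [-0.3  0.4  0.6]
turn about tool y (y down => -): 0.0002
t: 8.45
eef_pos: [0.445, 0.1828, 0.1112]
tool_rot: [-0.704, 0.707, 0.04, -0.049]
contact_force: [-9.7, -0.9, -5.4]
gripper_width: 0.347
mean tcp [0.445  0.1828 0.1112] [0. 0. 0.] t 8.75 F [-9.7  0.4 -5.6] w 0.3442923218288264
yaw 7.244158941295709 y axis [-0.012  -0.0046 -0.9999]
```

View pics/L2sr.png

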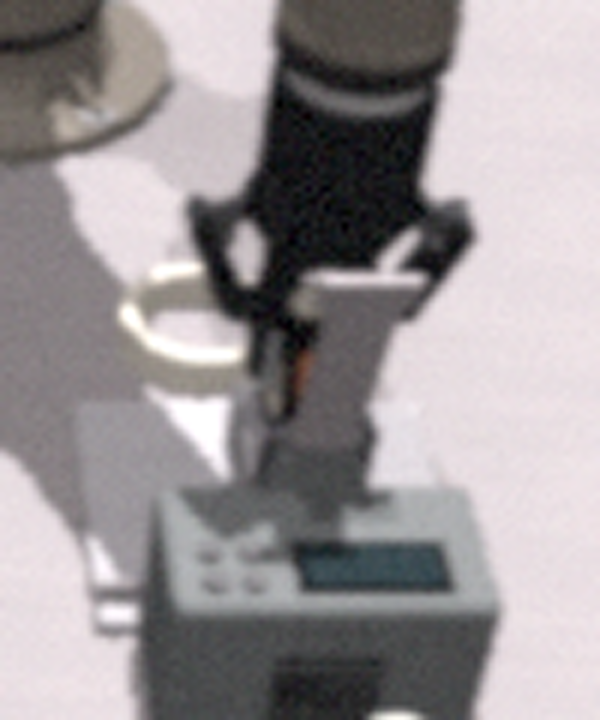

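View pics/L2tr.png

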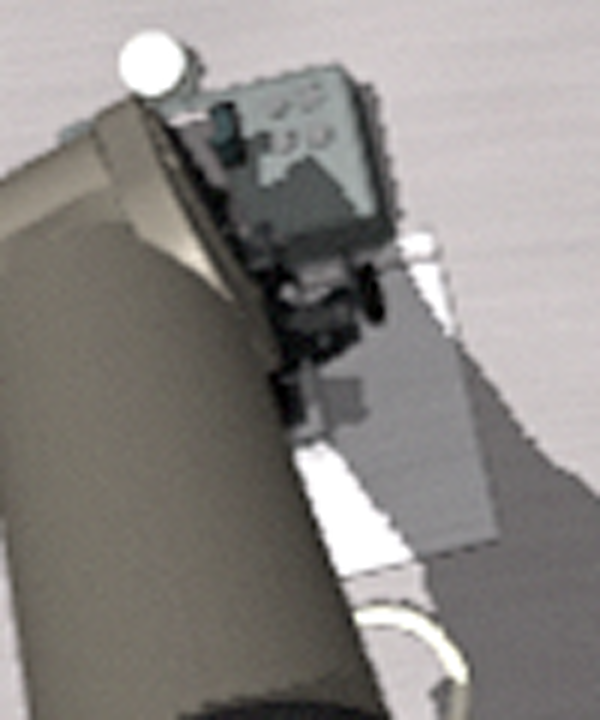

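There is contact: the tool is pushed about 6 mm towards -x with about 10 N. I'll back up and check what touched.

```bash
python3 - <<'E'
from h import *
c=cam("scene"); save("c1.png",np.clip(c["img"][135:205,305:365]*1.9,0,255).astype(np.uint8),9)
C0=np.array([.451,.1833])
for v in range(154,182,3):
    r=[]
    for u in(336,340,344): r.append(w(c,u,v))
    print(v,[x.round(3).tolist() for x in r])
E
```

```text
154 [[0.455, 0.19, 0.189], [0.46, 0.2, 0.194], [0.191, 0.253, 0.001]]
157 [[0.544, 0.18, 0.244], [0.543, 0.19, 0.244], [0.542, 0.2, 0.244]]
160 [[0.542, 0.181, 0.233], [0.542, 0.191, 0.234], [0.54, 0.201, 0.234]]
163 [[0.54, 0.183, 0.222], [0.538, 0.193, 0.221], [0.538, 0.203, 0.223]]
166 [[0.535, 0.185, 0.208], [0.533, 0.196, 0.208], [0.529, 0.206, 0.206]]
169 [[0.53, 0.187, 0.195], [0.531, 0.197, 0.197], [0.28, 0.249, 0.003]]
172 [[0.527, 0.189, 0.183], [0.526, 0.2, 0.183], [0.295, 0.249, 0.002]]
175 [[0.524, 0.191, 0.17], [0.522, 0.202, 0.17], [0.311, 0.248, 0.001]]
178 [[0.519, 0.193, 0.156], [0.517, 0.204, 0.155], [0.341, 0.245, 0.013]]
181 [[0.516, 0.195, 0.143], [0.505, 0.208, 0.135], [0.356, 0.244, 0.013]]
```

View pics/c1.png

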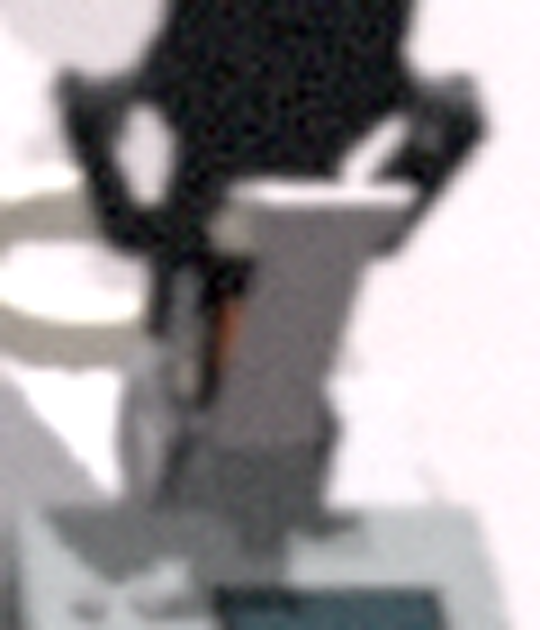

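```bash
python3 - <<'E'
from h import *
o=get_obs(); print(o["q"].round(3),o["joint_torque"].round(2),o["contact_force"],o["torque"])
S=pickle.load(open("scene0.pkl","rb"));T=pickle.load(open("top0.pkl","rb"))
c=cam("scene")
# copper end points
for u,v in((330,170),(331,174),(330,177),(331,168)): print(c["img"][v,u],w(c,u,v).round(4))
save("c2.png",np.clip(c["img"][155:190,318:345]*2.2,0,255).astype(np.uint8),18)
E
```

```text
[-0.687  0.335  0.201  2.12  -0.104  0.709  1.28 ] [  1.81 -45.45   5.17 -27.62   0.81  -3.05  -0.08] [-9.42471527 -0.28263514 -5.66485993] [0.04782248 2.39715093 0.05252893]
[55 35 25] [0.474  0.1793 0.146 ]
[58 52 52] [0.5263 0.1773 0.1739]
[47 44 46] [0.5207 0.1768 0.1589]
[37 28 22] [0.4711 0.1814 0.1512]
```

View pics/c2.png

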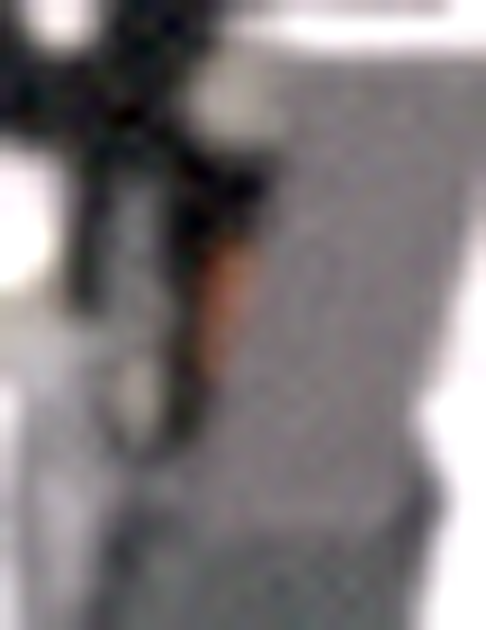

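```bash
python3 - <<'E'
from h import *
T=pickle.load(open("top0.pkl","rb"))
def fr2(p):
    d=p[:2]-np.array([.451,.1833]); c,s=np.cos(np.radians(7)),np.sin(np.radians(7)); return (np.array([c*d[0]+s*d[1],-s*d[0]+c*d[1]])*1000).round(1)
for z,a in((.056,(195,190)),(.056,(195,200)),(.082,(130,195)),(.082,(272,150)),(.118,(170,110)),(.118,(170,125)),(.118,(170,135)),(.118,(170,147)),(.1,(180,160))):
    print(z,a,fr2(wz(T,*up((170,205),12,*a),z)))
C=fr(.451,.1833,0,np.radians(7)); 
sg=box(C,-.0355,.0355,-.0175,.0175,.056,.082,(0,255,0))+box(C,.0355,.0415,-.0235,.0235,.082,.118,(0,0,255))
draw(T,sg,(170,200,220,250),12,"d1.png",1.9)
E
```

```text
0.056 (195, 190) [34.1  5.1]
0.056 (195, 200) [31.5  5.6]
0.082 (130, 195) [32.2 17.8]
0.082 (272, 150) [ 35.4 -19.4]
0.118 (170, 110) [44.7 -1.3]
0.118 (170, 125) [41.  -0.6]
0.118 (170, 135) [38.6 -0.1]
0.118 (170, 147) [35.7  0.5]
0.1 (180, 160) [35.1  1.2]
```

View pics/d1.png

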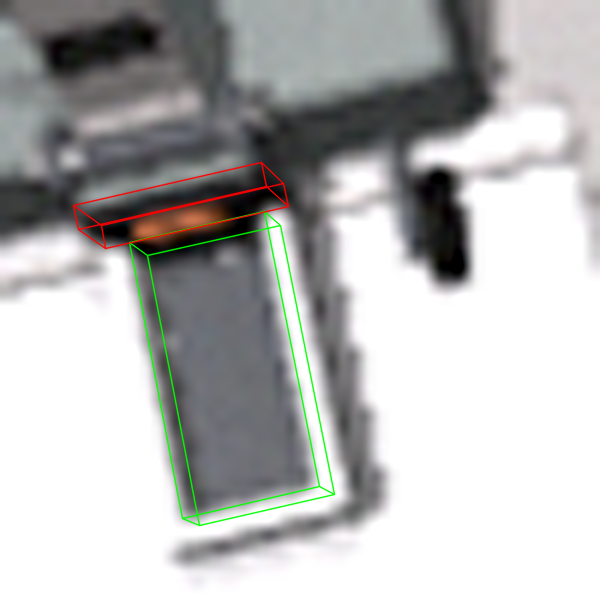

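```bash
python3 - <<'E'
from h import *
c=cam("scene")
def fr2(p):
    d=p[:2]-np.array([.451,.1833]); co,s=np.cos(np.radians(7)),np.sin(np.radians(7)); return np.r_[(np.array([co*d[0]+s*d[1],-s*d[0]+co*d[1]])*1000),p[2]*1000].round(0).astype(int)
for v in range(120,160,3):
    print(v,[fr2(w(c,u,v)).tolist() for u in(318,324,330,336,342,348)])
E
```

```text
120 [[-476, 34, 0], [-470, 57, 4], [21, -29, 307], [31, -16, 314], [34, -2, 315], [34, 13, 315]]
123 [[-451, 31, 2], [-5, -37, 282], [15, -26, 295], [31, -15, 305], [35, 0, 307], [31, 16, 305]]
126 [[-431, 29, 1], [-2, -37, 275], [15, -25, 285], [25, -12, 292], [26, 3, 293], [20, 20, 289]]
129 [[-409, 26, 1], [2, -37, 268], [23, -26, 282], [28, -11, 285], [29, 4, 286], [25, 20, 283]]
132 [[-389, 24, 1], [4, -36, 260], [24, -24, 273], [31, -11, 278], [32, 4, 279], [26, 22, 275]]
135 [[-368, 22, 1], [6, -35, 252], [24, -23, 264], [31, -9, 269], [33, 6, 270], [24, 24, 265]]
138 [[-348, 19, 1], [11, -35, 245], [25, -22, 255], [31, -8, 260], [30, 8, 259], [23, 25, 255]]
141 [[-330, 17, 0], [6, -33, 233], [25, -21, 246], [33, -7, 252], [31, 9, 250], [14, 30, 238]]
144 [[-3, -46, 217], [5, -31, 222], [6, -15, 223], [31, -5, 241], [6, 17, 223], [6, 34, 223]]
147 [[-1, -45, 207], [5, -30, 212], [12, -15, 217], [5, 3, 213], [10, 18, 216], [7, 35, 214]]
150 [[-2, -44, 197], [2, -28, 200], [13, -14, 208], [6, 4, 203], [12, 19, 208], [-17, 44, 187]]
153 [[-251, 8, 3], [-7, -25, 183], [11, -12, 196], [4, 6, 191], [10, 21, 196], [-13, 44, 180]]
156 [[2, -42, 179], [1, -25, 178], [6, -10, 183], [92, -15, 247], [91, 0, 246], [92, 15, 247]]
159 [[6, -42, 172], [4, -24, 171], [-21, -2, 152], [91, -14, 237], [92, 1, 238], [91, 17, 238]]
```

```bash
python3 -m jog '[[[0,-15,0],0],[[0,-30,0],0],[[0,-50,0],0],[[0,-70,0],0],[[0,-76,0],0],[[0,-76,0],0],[[0,-76,0],0]]'; python3 look.py .451 .1833 7.0 L3
python3 - <<'E'
from h import *
c=cam("scene")
p=(.4511,.182,.19); o=get_obs(); p=o["eef_pos"]; K=fr(p[0],p[1],p[2]-.0366,np.radians(7.1)); g=(0,255,0)
draw(c,box(K,-.033,.033,-.015,.015,.010,.072,g),(315,125,360,175),12,"a3.png",1.9)
E
```

```text
t: 9.48
eef_pos: [0.4509, 0.1843, 0.1895]
tool_rot: [-0.706, 0.706, 0.044, -0.044]
contact_force: [-0.1, 0.0, -1.4]
gripper_width: 0.343
mean tcp [0.4505 0.184  0.1891] [0.0001 0.0001 0.0002] t 9.7833 F [-1.1  0.1 -1.5] w 0.34278959427798056
yaw 7.172797219545018 y axis [-1.3e-03 -9.0e-04 -1.0e+00]
```

View pics/a3.png

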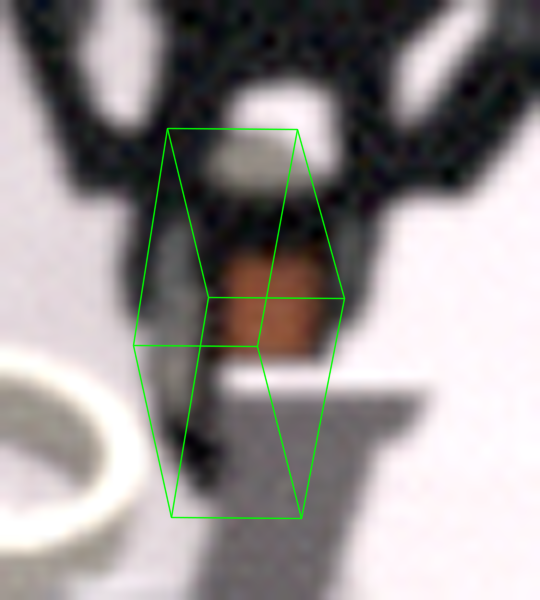

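The cartridge has pitched in the grip, with its copper end up. I'll measure the tilt from depth.

```bash
cat > tilt.py <<'E'
from h import *
import sys
D=[]
for k in range(6): c=cam("scene"); D.append(c["depth"])
D=np.array(D); D[D==0]=np.nan; d=np.nanmedian(D,0); c["depth"]=d
o=get_obs(); tp=np.array(o["eef_pos"]); yaw=np.radians(7.1); im=c["img"].astype(int)
save("tl.png",np.clip(im[120:185,310:365]*2,0,255).astype(np.uint8),10)
X=np.array([np.cos(yaw),np.sin(yaw),0]);Y=np.array([-np.sin(yaw),np.cos(yaw),0])
for n,(u0,u1,v0,v1) in {"copper":(315+18.5,315+26.5,125+21,125+29.5),"label":(315+17.5,315+25,125+12,125+15)}.items():
    P=np.array([w(c,u,v,d[v,u]) for v in range(int(v0),int(v1)+1) for u in range(int(u0),int(u1)+1)])-tp
    Q=np.c_[P@X,P@Y,P[:,2]]*1000
    m=np.median(Q,0); k=np.abs(Q-m).max(1)<25; Q=Q[k]; m=Q.mean(0); n_=np.linalg.svd(Q-m)[2][2]; n_*=np.sign(n_[2])
    print(n,k.sum(),"centre rel TCP",m.round(1),"normal",n_.round(2)); 
    print(Q[::9].round(0).tolist())
E
python3 tilt.py
```

```text
copper 81 centre rel TCP [28.1 -0.1 29.2] normal [0.93 0.01 0.37]
[[22.0, -11.0, 38.0], [25.0, -12.0, 37.0], [26.0, -11.0, 34.0], [26.0, -11.0, 31.0], [29.0, -11.0, 30.0], [28.0, -10.0, 26.0], [30.0, -10.0, 24.0], [30.0, -10.0, 20.0], [31.0, -10.0, 18.0]]
label 35 centre rel TCP [-0.8 -1.1 46.2] normal [-0.36  0.05  0.93]
[[11.0, -15.0, 59.0], [-6.0, -8.0, 44.0], [3.0, -10.0, 47.0], [14.0, -12.0, 51.0]]
```

View pics/tl.png

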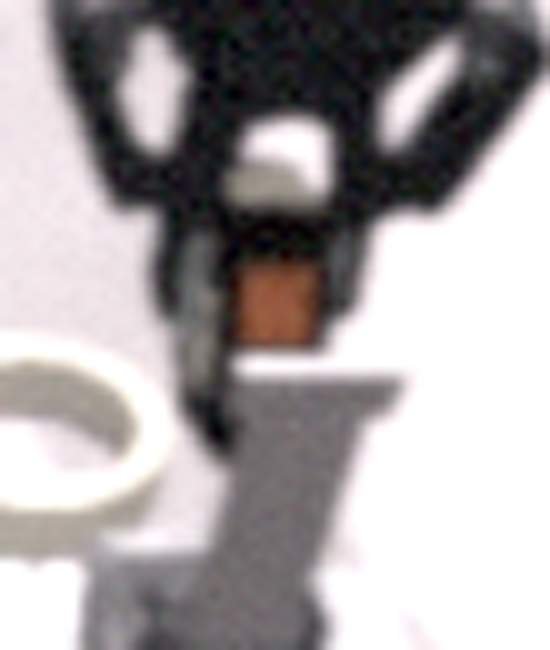

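```bash
python3 -c "
from h import *
plan([(.45,.1,.19),(.53,.01,.19),(.53,.01,.06),(.53,.01,.037)],7.1)"
```

```text
tcp [0.4512 0.1844 0.1903] axes x [0.992 0.125 0.   ] y [ 0.  0. -1.] z [-0.125  0.992  0.   ]
jaw dir deg 97.17
[0.45 0.1  0.19] -> [-11.7   0.3 -83.6]
[0.53 0.01 0.19] -> [  56.4    0.3 -182.8]
[0.53 0.01 0.06] -> [  56.4  130.3 -182.8]
[0.53  0.01  0.037] -> [  56.4  153.3 -182.8]
turn about tool y (y down => -): 0.0012
```

```bash
python3 -m jog '[[[-5,0,-30],0],[[-10,0,-60],0],[[-10,0,-90],0],[[12,0,-120],0],[[35,0,-150],0],[[56,0,-180],0],[[56,20,-183],0],[[56,45,-183],0],[[56,70,-183],0],[[56,90,-183],0],[[56,110,-183],0],[[56,125,-183],0],[[56,135,-183],0],[[56,142,-183],0],[[56,142,-183],0],[[56,142,-183],0]]'
python3 - <<'E'
from h import *
c=cam("scene"); print(get_obs()["eef_pos"],get_obs()["contact_force"])
u,v=px(c,get_obs()["eef_pos"]);u=int(u);v=int(v);save("e1.png",np.clip(c["img"][v-45:v+35,u-40:u+40]*1.9,0,255).astype(np.uint8),7)
E
```

```text
t: 11.47
eef_pos: [0.5299, 0.0098, 0.0486]
tool_rot: [0.706, -0.706, -0.044, 0.044]
contact_force: [0.4, 0.3, -0.7]
gripper_width: 0.347
[0.53026945 0.00980461 0.04900907] [ 0.69208353  0.0719166  -0.89190664]
```

View pics/e1.png

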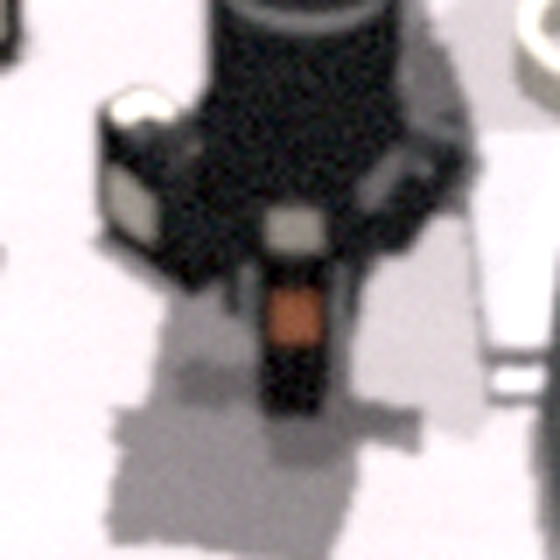

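```bash
python3 -m jog '[[[0,3,0],0],[[0,6,0],0],[[0,9,0],0],[[0,11,0],0],[[0,12,0],0],[[0,13,0],0],[[0,13,0],0]]' - 20
python3 -m jog '[[[0,1,0],0],[[0,2,0],0],[[0,3,0],0],[[0,4,0],0],[[0,4,0],0]]'
python3 -m jog '[[[0,1,0],0],[[0,2,0],0],[[0,3,0],0],[[0,4,0],0],[[0,4,0],0]]'
python3 - <<'E'
from h import *
c=cam("scene"); print(get_obs()["eef_pos"],get_obs()["contact_force"])
u,v=px(c,get_obs()["eef_pos"]);u=int(u);v=int(v);save("e2.png",np.clip(c["img"][v-45:v+35,u-40:u+40]*1.9,0,255).astype(np.uint8),7)
E
```

```text
t: 12.1
eef_pos: [0.5298, 0.0098, 0.0362]
tool_rot: [0.706, -0.706, -0.044, 0.044]
contact_force: [-3.5, -0.3, 13.1]
gripper_width: 0.35
t: 12.52
eef_pos: [0.5333, 0.0101, 0.0344]
tool_rot: [0.706, -0.705, -0.047, 0.042]
contact_force: [-1.5, 1.2, 25.6]
gripper_width: 0.343
t: 12.93
eef_pos: [0.5372, 0.0107, 0.0321]
tool_rot: [0.706, -0.705, -0.049, 0.039]
contact_force: [2.8, 1.9, 32.2]
gripper_width: 0.343
[0.53717245 0.01066573 0.03214739] [ 2.09526344  1.15408494 32.22228855]
```

View pics/e2.png

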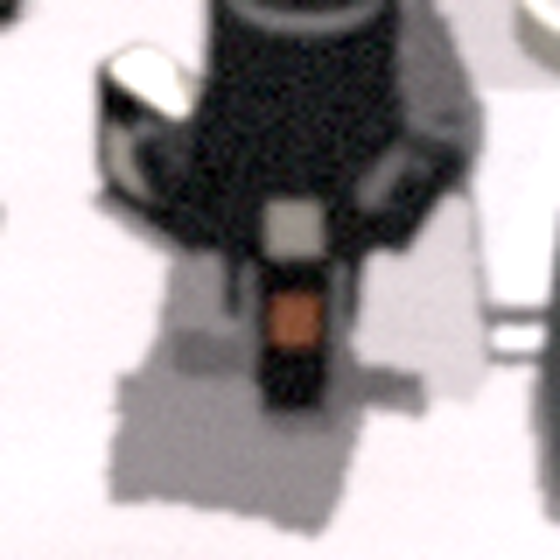

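```bash
python3 -m jog '[[[0,-2,0],0],[[0,-4,0],0],[[0,-4,0],0]]'
python3 -m jog '[[[0,0,0],0],[[0,0,0],0],[[0,0,0],0],[[0,0,0],0]]' 33
python3 -m jog '[[[0,0,0],0],[[0,0,0],0],[[0,0,0],0],[[0,0,0],0],[[0,0,0],0],[[0,0,0],0]]' 60
python3 - <<'E'
from h import *
c=cam("scene"); print(get_obs()["eef_pos"],get_obs()["contact_force"])
u,v=px(c,get_obs()["eef_pos"]);u=int(u);v=int(v);save("e3.png",np.clip(c["img"][v-45:v+35,u-40:u+40]*1.9,0,255).astype(np.uint8),7)
E
```

```text
t: 13.23
eef_pos: [0.531, 0.01, 0.0323]
tool_rot: [0.706, -0.706, -0.045, 0.043]
contact_force: [1.6, 0.7, 10.3]
gripper_width: 0.35
t: 13.57
eef_pos: [0.5289, 0.0097, 0.0307]
tool_rot: [-0.706, 0.706, 0.044, -0.045]
contact_force: [0.2, -0.0, 0.3]
gripper_width: 0.389
t: 14.07
eef_pos: [0.5296, 0.0098, 0.0313]
tool_rot: [0.706, -0.706, -0.044, 0.044]
contact_force: [-0.6, -0.7, 0.0]
gripper_width: 0.7
[0.52961865 0.0097662  0.03128867] [-1.1978056   0.42985041 -0.7886175 ]
```

View pics/e3.png

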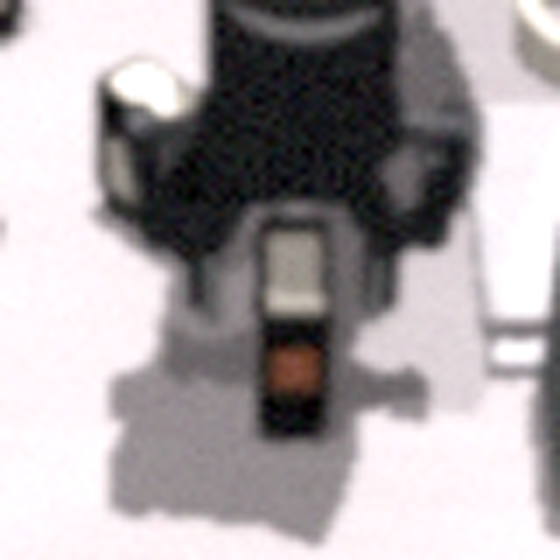

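```bash
python3 - <<'E'
from h import *
c=cam("scene"); o=get_obs(); tp=np.array(o["eef_pos"]); u,v=px(c,tp);u=int(u);v=int(v); cr=(u-40,v-45)
yaw=np.radians(7.1);X=np.array([np.cos(yaw),np.sin(yaw),0]);Y=np.array([-np.sin(yaw),np.cos(yaw),0])
for n,z,L in(("label near edge",.072,[(272,314),(325,310)]),("top near edge",.072,[(262,325),(330,320)]),("foot near",0,[(265,437),(322,436)])):
    for a in L:
        p=wz(c,*up(cr,7,*a),z)-tp; print(n,(p@X*1000).round(1),(p@Y*1000).round(1))
for dx in(-3,2):
  pass
for i,dx in enumerate((-.004,0,.004)):
  q=tp+X*dx; K=fr(q[0],q[1],0,yaw)
  draw(c,box(K,-.033,.033,-.015,.015,.010,.072,(0,255,0))+box(K,-.029,.029,-.013,.013,0,.01,(0,0,255)),(u-22,v-27,u+20,v+20),9,"f%d.png"%i,1.9)
a=np.hstack([cv2.imread("pics/f%d.png"%i) for i in range(3)]);cv2.imwrite("pics/f.png",cv2.resize(a,None,fx=.7,fy=.7,interpolation=cv2.INTER_AREA))
E
```

```text
label near edge 37.7 -8.6
label near edge 35.2 12.7
top near edge 44.0 -12.7
top near edge 41.0 14.5
foot near 37.1 -9.7
foot near 36.4 14.1
```

View pics/f.png

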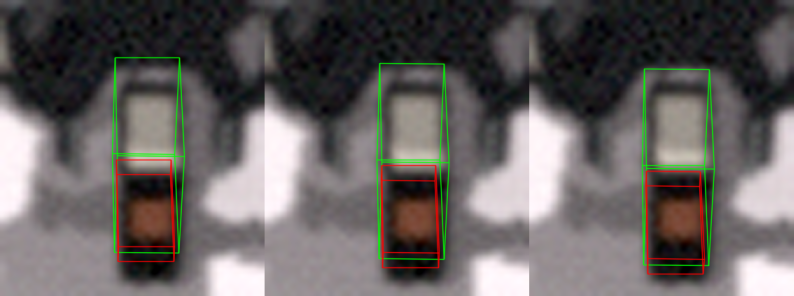

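```bash
python3 -m jog '[[[3,-2,0],0],[[7,-5,1],0],[[7,-5,1],0],[[7,-5,1],0]]'
python3 -m jog '[[[0,0,0],0],[[0,0,0],0],[[0,0,0],0],[[0,0,0],0],[[0,0,0],0],[[0,0,0],0],[[0,0,0],0],[[0,0,0],0],[[0,0,0],0],[[0,0,0],0]]' 0 60
python3 -m jog '[[[0,-5,0],0],[[0,-20,0],0],[[0,-45,0],0],[[0,-70,0],0],[[0,-100,0],0],[[0,-130,0],0],[[0,-154,0],0],[[0,-154,0],0],[[0,-154,0],0],[[0,-154,0],0]]'
cat > fit.py <<'E'
from h import *
import sys
c=cam("scene"); P=[]
for k in range(4): P.append(get_obs()["eef_pos"]); c=cam("scene")
tp=np.mean(P,0); yaw=np.radians(float(sys.argv[1])); h=float(sys.argv[2]); print(tp.round(4))
u,v=map(int,px(c,tp)); X=np.array([np.cos(yaw),np.sin(yaw),0])
for i,dx in enumerate((-.003,0,.003)):
  q=tp+X*dx; K=fr(q[0],q[1],tp[2]-h,yaw)
  draw(c,box(K,-.033,.033,-.015,.015,.010,.072,(0,255,0))+box(K,-.029,.029,-.013,.013,0,.01,(0,0,255)),(u-22,v-30,u+20,v+25),9,"f%d.png"%i,1.9)
a=np.hstack([cv2.imread("pics/f%d.png"%i) for i in range(3)]);cv2.imwrite("pics/%s.png"%sys.argv[3],cv2.resize(a,None,fx=.7,fy=.7,interpolation=cv2.INTER_AREA))
E
python3 fit.py 7.1 .0365 g1
```

```text
t: 14.5
eef_pos: [0.5371, 0.0119, 0.0366]
tool_rot: [0.706, -0.706, -0.045, 0.044]
contact_force: [0.5, 0.4, 0.0]
gripper_width: 0.703
t: 15.33
eef_pos: [0.5363, 0.0115, 0.0362]
tool_rot: [-0.706, 0.706, 0.044, -0.044]
contact_force: [0.0, 0.3, 0.4]
gripper_width: 0.345
t: 16.17
eef_pos: [0.5358, 0.0118, 0.1897]
tool_rot: [0.706, -0.706, -0.044, 0.045]
contact_force: [-0.0, 0.8, -1.9]
gripper_width: 0.344
[0.5354 0.0116 0.189 ]
```

View pics/g1.png

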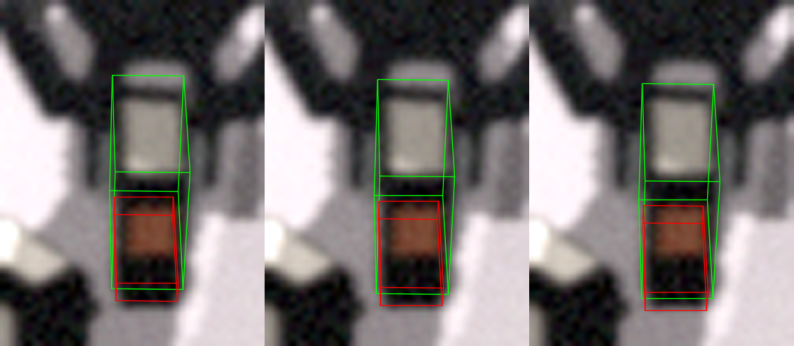

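```bash
python3 -c "
from h import *
plan([(.46,.08,.19),(.446,.1827,.19)],7.0)"
```

```text
tcp [0.5358 0.0116 0.1892] axes x [ 0.992  0.125 -0.002] y [-0.002 -0.001 -1.   ] z [-0.125  0.992 -0.   ]
jaw dir deg 97.17
[0.46 0.08 0.19] -> [-66.6  -0.7  77.3]
[0.446  0.1827 0.19  ] -> [-67.7  -0.7 181. ]
turn about tool y (y down => -): 0.003
```

```bash
python3 -m jog '[[[-25,0,15],0],[[-50,0,35],0],[[-67,0,65],0],[[-68,0,100],0],[[-68,0,135],0],[[-68,0,165],0],[[-68,0,181],0.002],[[-68,0,181],0.002],[[-68,0,181],0.002]]'
python3 -c "
from h import *
plan([(.446,.1827,.19),(.446,.1827,.1365)],7.0)"
```

```text
t: 17.17
eef_pos: [0.446, 0.1832, 0.1898]
tool_rot: [-0.705, 0.706, 0.044, -0.045]
contact_force: [-0.0, -1.0, -1.2]
gripper_width: 0.341
tcp [0.446  0.1832 0.1898] axes x [ 0.992  0.125 -0.001] y [-0.001 -0.001 -1.   ] z [-0.125  0.992 -0.001]
jaw dir deg 97.18
[0.446  0.1827 0.19  ] -> [-0.  -0.2 -0.5]
[0.446  0.1827 0.1365] -> [ 0.  53.3 -0.5]
turn about tool y (y down => -): 0.0032
```

```bash
python3 -m jog '[[[0,15,0],0],[[0,28,0],0],[[0,38,0],0],[[0,43,0],0],[[0,48,0],0],[[0,53,0],0],[[0,53,0],0],[[0,53,0],0]]'
python3 -m jog '[[[1,0,0],0],[[2,0,0],0],[[3,0,0],0],[[4,0,0],0],[[4,0,0],0],[[4,0,0],0]]'
python3 -m jog '[[[1,0,0],0],[[2,0,0],0],[[2,0,0],0],[[2,0,0],0]]'
```

```text
t: 17.83
eef_pos: [0.4465, 0.1826, 0.1374]
tool_rot: [-0.706, 0.706, 0.043, -0.043]
contact_force: [0.1, 0.0, -1.4]
gripper_width: 0.344
t: 18.33
eef_pos: [0.4496, 0.1832, 0.1371]
tool_rot: [-0.706, 0.706, 0.043, -0.044]
contact_force: [-4.1, 0.1, 1.0]
gripper_width: 0.343
t: 18.67
eef_pos: [0.4498, 0.183, 0.1366]
tool_rot: [-0.705, 0.706, 0.042, -0.046]
contact_force: [-8.6, -0.4, 2.5]
gripper_width: 0.345
```

Contact with the back wall is registered: the centre is about 5.8 mm back from this command. I'll back off and descend in stages.

```bash
python3 -m jog '[[[-3,0,0],0],[[-5.8,0,0],0],[[-5.8,0,0],0],[[-5.8,7,0],0],[[-5.8,14,0],0],[[-5.8,20,0],0],[[-5.8,25,0],0],[[-5.8,25,0],0],[[-5.8,25,0],0]]'
python3 -c "
from h import *
o=get_obs();print(o['contact_force'],o['torque'],o['eef_pos'])"
```

```text
t: 19.42
eef_pos: [0.4463, 0.1825, 0.1117]
tool_rot: [-0.706, 0.706, 0.043, -0.044]
contact_force: [-0.9, -0.1, -1.2]
gripper_width: 0.343
[-0.89087678 -0.10021344 -1.1673901 ] [ 0.00999407 -0.0107448   0.01997715] [0.44631349 0.18254045 0.11172912]
```

```bash
python3 -m jog '[[[0,0,2],0],[[0,0,4],0],[[0,0,6],0],[[0,0,6],0],[[0,0,6],0]]'
python3 -m jog '[[[0,0,-3],0],[[0,0,-6],0],[[0,0,-9],0],[[0,0,-12],0],[[0,0,-12],0],[[0,0,-12],0]]'
```

```text
t: 19.83
eef_pos: [0.4464, 0.1858, 0.1124]
tool_rot: [-0.705, 0.707, 0.043, -0.043]
contact_force: [1.8, -8.4, 1.7]
gripper_width: 0.344
t: 20.33
eef_pos: [0.4473, 0.177, 0.1124]
tool_rot: [0.706, -0.706, -0.044, 0.043]
contact_force: [1.3, 1.0, -1.2]
gripper_width: 0.347
```

```bash
python3 -m jog '[[[0,0,2.5],0],[[0,0,4.6],0],[[0,0,4.6],0],[[0,3,4.6],0],[[0,6,4.6],0],[[0,9,4.6],0],[[0,9,4.6],0],[[0,9,4.6],0]]'
```

```text
t: 21.0
eef_pos: [0.4465, 0.1812, 0.1029]
tool_rot: [-0.706, 0.706, 0.043, -0.044]
contact_force: [0.3, -0.7, -0.3]
gripper_width: 0.348
```

```bash
python3 -m jog '[[[0,2,0],0],[[0,4,0],0],[[0,6,0],0],[[0,8,0],0],[[0,8,0],0],[[0,8,0],0]]'
python3 -m jog '[[[0,1,0],0],[[0,2,0],0],[[0,2.5,0],0],[[0,2.5,0],0],[[0,2.5,0],0]]'
```

```text
t: 21.5
eef_pos: [0.4466, 0.1813, 0.0951]
tool_rot: [-0.706, 0.706, 0.043, -0.044]
contact_force: [0.1, -0.3, -0.6]
gripper_width: 0.342
t: 21.92
eef_pos: [0.4467, 0.1813, 0.0928]
tool_rot: [-0.706, 0.706, 0.043, -0.044]
contact_force: [-0.0, -0.7, -1.6]
gripper_width: 0.343
```

```bash
python3 -m jog '[[[0,1,0],0],[[0,1,0],0],[[0,1,0],0]]'
python3 -m jog '[[[0,0.8,0],0],[[0,0.8,0],0],[[0,0.8,0],0]]'
```

```text
t: 22.17
eef_pos: [0.4469, 0.1815, 0.092]
tool_rot: [0.706, -0.706, -0.044, 0.043]
contact_force: [0.4, -0.6, 2.3]
gripper_width: 0.342
t: 22.42
eef_pos: [0.4469, 0.1814, 0.0911]
tool_rot: [0.706, -0.706, -0.044, 0.043]
contact_force: [0.2, -0.2, 1.5]
gripper_width: 0.339
```

```bash
python3 -m jog '[[[0,0,0],0],[[0,0,0],0],[[0,0,0],0],[[0,0,0],0],[[0,0,0],0],[[0,0,0],0]]' 50
python3 -m jog '[[[0,-15,0],0],[[0,-35,0],0],[[0,-60,0],0],[[0,-90,0],0],[[0,-120,0],0],[[0,-150,0],0],[[-10,-170,-40],0],[[-10,-170,-80],0],[[-10,-170,-120],0],[[-10,-170,-160],0],[[-10,-170,-200],0],[[-10,-170,-200],0]]'
python3 look.py .4475 .182 7.0 M1
```

```text
t: 22.92
eef_pos: [0.4467, 0.1814, 0.091]
tool_rot: [0.706, -0.706, -0.044, 0.044]
contact_force: [0.8, 0.2, -0.2]
gripper_width: 0.589
t: 23.92
eef_pos: [0.4614, -0.0265, 0.2615]
tool_rot: [-0.705, 0.707, 0.04, -0.039]
contact_force: [-0.2, -0.3, 0.2]
gripper_width: 0.586
mean tcp [ 0.4613 -0.0187  0.261 ] [0.     0.0021 0.0002] t 24.2167 F [-0.9  0.   0.3] w 0.5843964154382713
yaw 7.209465958869146 y axis [-4.e-04  2.e-04 -1.e+00]
```

View pics/M1sr.png

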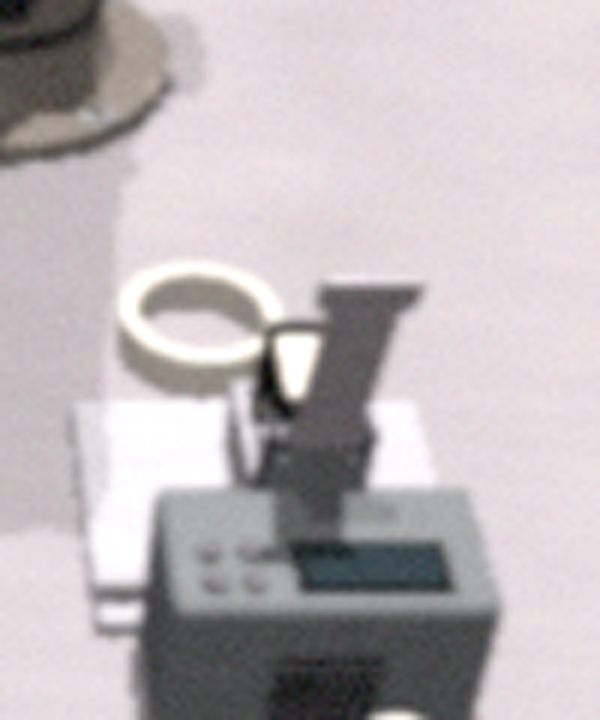

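View pics/M1tr.png

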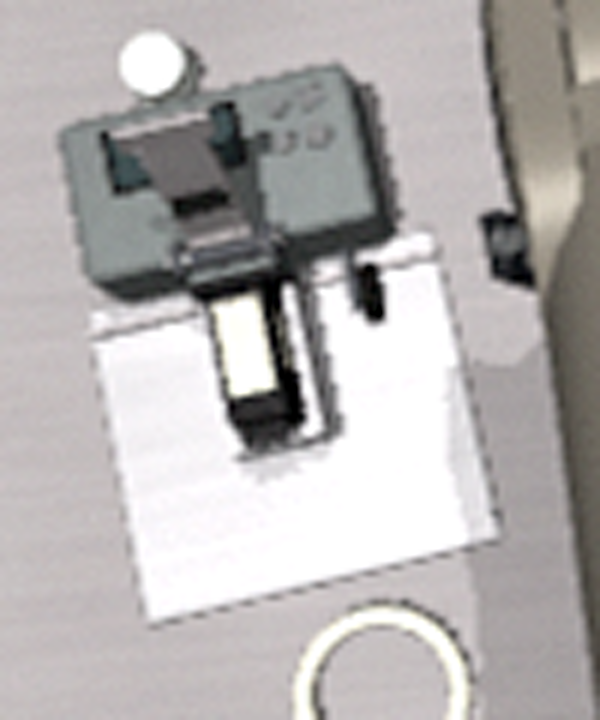

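The cartridge stands in the cradle with its ledge to the front, at about (265,430) in the top crop. Next is the clamp: I'll compute waypoints for pushing it from behind with the fingers shut.

```bash
cat > cl.py <<'E'
from h import *
C=fr(.4467,.1813,0,np.radians(7.1))
o=get_obs(); R=rot(o); p0=np.array(o["eef_pos"]); print(p0.round(4),o["t"])
def sh(n,x,z,y=0):
    p=C(np.array([x,y,z])/1000); print(n,"coder",round(x),round(z),"world",p.round(3),"shift",(R.T@(p-p0)*1000).round(0).astype(int).tolist())
sh("side",120,270,-130); sh("behind hi",130,270); sh("behind",130,212)
for f in(2.0,1.9,1.8,1.7,1.57,1.45,1.3,1.15,1.0,.85,.7,.55,.4,.3,.2,.1,.05,0,-.04):
    s=106+8*(2-f)/2
    x=52-s*np.cos(f)+10*np.sin(f); z=126+s*np.sin(f)+10*np.cos(f)
    sh("%.2f"%f,x+11,z if f<1.5 else min(z,216))
zy=np.degrees(np.arctan2(R[1,2],R[0,2]));print(zy-97.1)
E
python3 cl.py; python3 - <<'E'
from h import *
d=[cam("top")["depth"] for _ in range(4)]; c=cam("top"); c["depth"]=np.median(d,0)
for x,y in((245,330),(250,360),(255,380)): print("label",w(c,*up((145,170),6,x,y)).round(4))
C=fr(.4467,.1813,0,np.radians(7.1))
draw(c,box(C,-.033,.033,-.015,.015,.066,.128,(0,255,0))+box(C,-.0355,.0355,-.0175,.0175,.08,.082,(0,0,255)),(170,200,220,250),12,"n1.png",1.7)
E
```

```text
[ 0.4613 -0.0168  0.2608] 24.2167
side coder 120 270 world [0.582 0.067 0.27 ] shift [130, -9, 68]
behind hi coder 130 270 world [0.576 0.197 0.27 ] shift [140, -9, 198]
behind coder 130 212 world [0.576 0.197 0.212] shift [140, 49, 198]
2.00 coder 116 216 world [0.562 0.196 0.216] shift [127, 45, 198]
1.90 coder 107 216 world [0.553 0.195 0.216] shift [117, 45, 198]
1.80 coder 97 216 world [0.543 0.193 0.216] shift [107, 45, 198]
1.70 coder 87 216 world [0.533 0.192 0.216] shift [97, 45, 198]
1.57 coder 73 216 world [0.519 0.19  0.216] shift [83, 45, 198]
1.45 coder 60 235 world [0.506 0.189 0.235] shift [70, 26, 198]
1.30 coder 44 234 world [0.49  0.187 0.234] shift [54, 27, 198]
1.15 coder 27 230 world [0.474 0.185 0.23 ] shift [38, 31, 198]
1.00 coder 12 224 world [0.459 0.183 0.224] shift [22, 37, 198]
0.85 coder -2 216 world [0.444 0.181 0.216] shift [8, 45, 198]
0.70 coder -16 205 world [0.431 0.179 0.205] shift [-5, 56, 198]
0.55 coder -27 193 world [0.42  0.178 0.193] shift [-17, 68, 198]
0.40 coder -37 179 world [0.41  0.177 0.179] shift [-26, 82, 198]
0.30 coder -42 169 world [0.405 0.176 0.169] shift [-31, 92, 198]
0.20 coder -46 158 world [0.401 0.176 0.158] shift [-36, 103, 198]
0.10 coder -49 147 world [0.398 0.175 0.147] shift [-39, 114, 198]
0.05 coder -50 142 world [0.397 0.175 0.142] shift [-40, 119, 198]
0.00 coder -51 136 world [0.396 0.175 0.136] shift [-41, 125, 198]
-0.04 coder -51 131 world [0.396 0.175 0.131] shift [-41, 129, 198]
0.10946595886915134
label [0.4617 0.1832 0.1273]
label [0.4468 0.1816 0.1284]
label [0.4369 0.1799 0.1283]
```

View pics/n1.png

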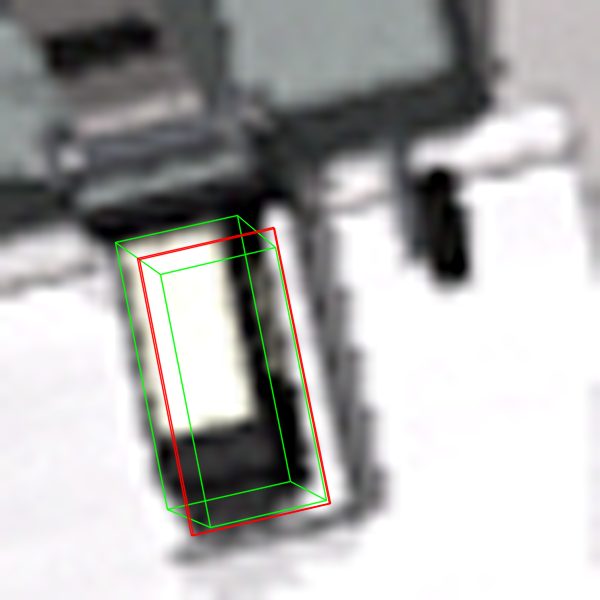

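```bash
python3 -m jog '[[[35,-9,5],0],[[70,-9,20],0],[[100,-9,40],0],[[130,-9,68],0],[[135,-9,100],0],[[140,-9,135],0],[[140,-9,170],0],[[140,-9,198],0],[[140,10,198],0],[[140,30,198],0],[[140,45,198],0],[[140,45,198],0],[[140,45,198],0]]' 0 60
python3 cl.py; python3 look.py .4467 .1813 7.1 P1
```

```text
t: 25.55
eef_pos: [0.5755, 0.1954, 0.2154]
tool_rot: [-0.705, 0.706, 0.043, -0.044]
contact_force: [0.6, -0.1, -0.2]
gripper_width: 0.004
[0.5755 0.1954 0.2154] 25.55
side coder 120 270 world [0.582 0.067 0.27 ] shift [-10, -54, -128]
behind hi coder 130 270 world [0.576 0.197 0.27 ] shift [0, -55, 2]
behind coder 130 212 world [0.576 0.197 0.212] shift [0, 3, 2]
2.00 coder 116 216 world [0.562 0.196 0.216] shift [-13, -1, 2]
1.90 coder 107 216 world [0.553 0.195 0.216] shift [-23, -1, 2]
1.80 coder 97 216 world [0.543 0.193 0.216] shift [-33, -1, 2]
1.70 coder 87 216 world [0.533 0.192 0.216] shift [-43, 0, 2]
1.57 coder 73 216 world [0.519 0.19  0.216] shift [-57, 0, 2]
1.45 coder 60 235 world [0.506 0.189 0.235] shift [-70, -19, 2]
1.30 coder 44 234 world [0.49  0.187 0.234] shift [-86, -18, 2]
1.15 coder 27 230 world [0.474 0.185 0.23 ] shift [-102, -14, 2]
1.00 coder 12 224 world [0.459 0.183 0.224] shift [-118, -8, 2]
0.85 coder -2 216 world [0.444 0.181 0.216] shift [-132, 0, 2]
0.70 coder -16 205 world [0.431 0.179 0.205] shift [-145, 10, 2]
0.55 coder -27 193 world [0.42  0.178 0.193] shift [-157, 23, 2]
0.40 coder -37 179 world [0.41  0.177 0.179] shift [-166, 37, 2]
0.30 coder -42 169 world [0.405 0.176 0.169] shift [-171, 47, 2]
0.20 coder -46 158 world [0.401 0.176 0.158] shift [-175, 57, 2]
0.10 coder -49 147 world [0.398 0.175 0.147] shift [-178, 68, 2]
0.05 coder -50 142 world [0.397 0.175 0.142] shift [-180, 74, 2]
0.00 coder -51 136 world [0.396 0.175 0.136] shift [-180, 80, 2]
-0.04 coder -51 131 world [0.396 0.175 0.131] shift [-181, 84, 2]
-0.025640022522267714
mean tcp [0.5766 0.1955 0.2171] [0.0002 0.     0.0003] t 25.85 F [-0.  1.  0.] w 0.0013448071010238093
yaw 7.046846429380722 y axis [ 1.5e-03  9.0e-04 -1.0e+00]
```

View pics/P1sr.png

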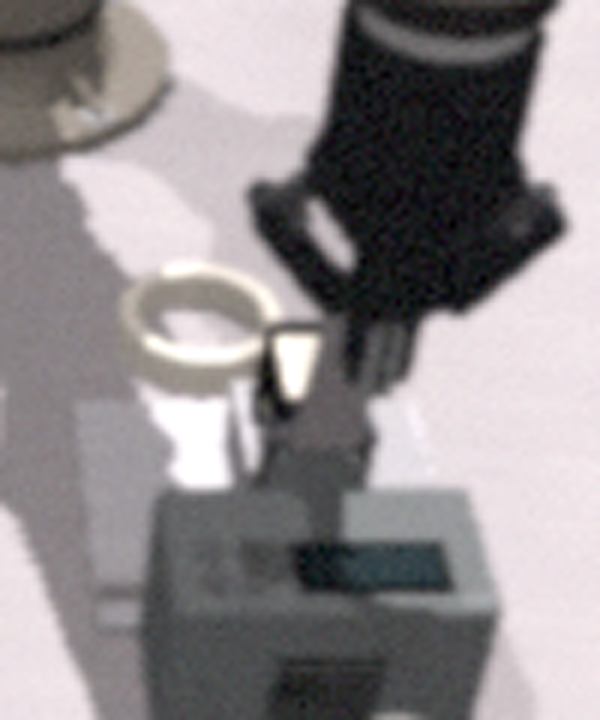

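```bash
python3 -m jog '[[[-8,0,2],0],[[-16,0,2],0],[[-24,0,2],0],[[-32,0,2],0],[[-40,0,2],0],[[-48,0,2],0],[[-56,0,2],0],[[-64,0,2],0],[[-72,0,2],0],[[-80,0,2],0],[[-88,0,2],0],[[-96,0,2],0],[[-104,0,2],0],[[-112,0,2],0],[[-120,0,2],0],[[-126,0,2],0],[[-132,0,2],0],[[-132,0,2],0]]'
python3 cl.py | grep -E "^\[|^0|^-0"; python3 look.py .4467 .1813 7.1 P2
```

```text
t: 27.35
eef_pos: [0.4431, 0.1809, 0.2158]
tool_rot: [-0.706, 0.706, 0.043, -0.044]
contact_force: [-0.6, -1.0, -0.0]
gripper_width: -0.002
[0.4431 0.1809 0.2158] 27.35
0.85 coder -2 216 world [0.444 0.181 0.216] shift [1, 0, 0]
0.70 coder -16 205 world [0.431 0.179 0.205] shift [-12, 11, 0]
0.55 coder -27 193 world [0.42  0.178 0.193] shift [-23, 23, 0]
0.40 coder -37 179 world [0.41  0.177 0.179] shift [-33, 37, 0]
0.30 coder -42 169 world [0.405 0.176 0.169] shift [-38, 47, 0]
0.20 coder -46 158 world [0.401 0.176 0.158] shift [-42, 58, 0]
0.10 coder -49 147 world [0.398 0.175 0.147] shift [-45, 69, 0]
0.05 coder -50 142 world [0.397 0.175 0.142] shift [-46, 74, 0]
0.00 coder -51 136 world [0.396 0.175 0.136] shift [-47, 80, 0]
-0.04 coder -51 131 world [0.396 0.175 0.131] shift [-48, 84, 0]
-0.01168180086038717
mean tcp [0.4437 0.1809 0.2156] [0.0004 0.     0.0001] t 27.65 F [ 0.4  0.2 -0.2] w 0.0013053135887810786
yaw 7.056761620430834 y axis [-1.5e-03 -8.0e-04 -1.0e+00]
```

View pics/P2sr.png

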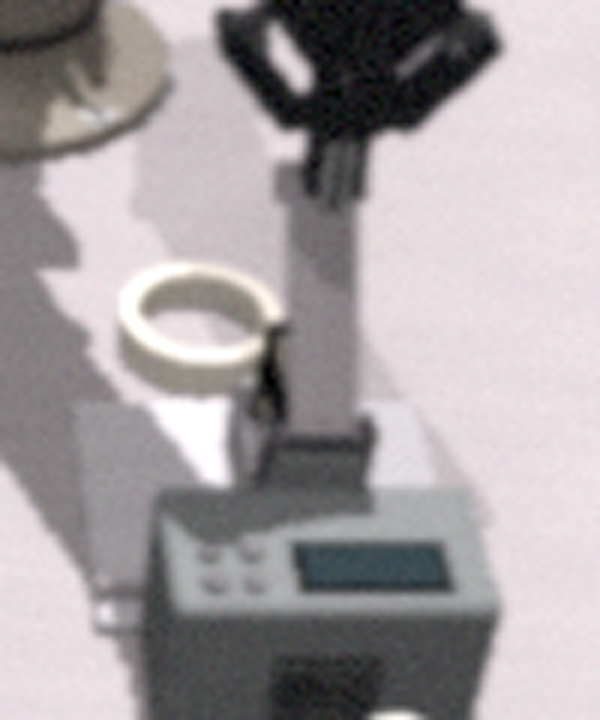

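```bash
python3 -m jog '[[[-6,5,-1],0],[[-12,11,-2],0],[[-18,17,-3],0],[[-23,23,-3],0],[[-28,30,-3],0],[[-33,37,-3],0],[[-36,42,-3],0],[[-38,47,-3],0],[[-41,53,-3],0],[[-43,59,-3],0],[[-45,64,-3],0],[[-46,69,-3],0],[[-46,69,-3],0]]'
python3 cl.py | grep -E "^\[|^0|^-0"; python3 look.py .4467 .1813 7.1 P3
```

```text
t: 28.73
eef_pos: [0.3984, 0.172, 0.1459]
tool_rot: [-0.705, 0.706, 0.043, -0.044]
contact_force: [-0.0, 0.1, -0.4]
gripper_width: 0.003
[0.3984 0.172  0.1459] 28.7333
0.85 coder -2 216 world [0.444 0.181 0.216] shift [46, -70, 3]
0.70 coder -16 205 world [0.431 0.179 0.205] shift [33, -59, 3]
0.55 coder -27 193 world [0.42  0.178 0.193] shift [22, -47, 3]
0.40 coder -37 179 world [0.41  0.177 0.179] shift [12, -33, 3]
0.30 coder -42 169 world [0.405 0.176 0.169] shift [7, -23, 3]
0.20 coder -46 158 world [0.401 0.176 0.158] shift [3, -12, 3]
0.10 coder -49 147 world [0.398 0.175 0.147] shift [0, -1, 3]
0.05 coder -50 142 world [0.397 0.175 0.142] shift [-1, 4, 3]
0.00 coder -51 136 world [0.396 0.175 0.136] shift [-2, 10, 3]
-0.04 coder -51 131 world [0.396 0.175 0.131] shift [-2, 14, 3]
-0.04488066497071941
mean tcp [0.3986 0.1722 0.1465] [0.0003 0.0001 0.0003] t 29.0333 F [-0.5 -0.6  0.6] w 0.0017571867879773366
yaw 7.0622014676719544 y axis [-8.e-04 -3.e-04 -1.e+00]
```

View pics/P3sr.png

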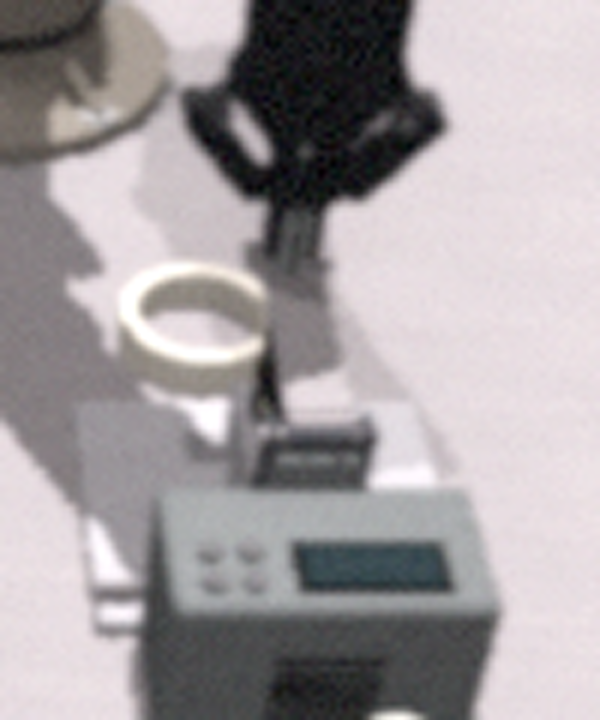

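```bash
python3 -m jog '[[[0,3,0],0],[[-1,6,0],0],[[-1,8,0],0],[[-1,10,0],0],[[-1,12,0],0],[[-1,12,0],0],[[-1,12,0],0]]'
python3 -m jog '[[[0,1,0],0],[[0,2,0],0],[[0,2,0],0],[[0,2,0],0]]'
python3 -m jog '[[[0,1,0],0],[[0,2,0],0],[[0,2,0],0],[[0,2,0],0]]'
```

```text
t: 29.62
eef_pos: [0.3983, 0.1725, 0.1359]
tool_rot: [0.706, -0.706, -0.043, 0.044]
contact_force: [-5.7, -1.9, 18.0]
gripper_width: 0.005
t: 29.95
eef_pos: [0.3984, 0.1726, 0.1356]
tool_rot: [0.706, -0.705, -0.043, 0.044]
contact_force: [-13.5, -6.4, 44.5]
gripper_width: 0.0
t: 30.28
eef_pos: [0.3984, 0.1727, 0.1352]
tool_rot: [0.707, -0.705, -0.043, 0.044]
contact_force: [-20.3, -9.3, 69.2]
gripper_width: 0.002
```

It's on the hard stop (z = 0.136, as specified), and the force is rising fast, so I'll back off.

```bash
python3 -m jog '[[[0,-2,0],0],[[0,-4,0],0],[[0,-8,0],0],[[0,-20,0],0],[[0,-45,0],0],[[0,-80,0],0],[[0,-110,0],0],[[0,-120,-40],0],[[0,-120,-80],0],[[10,-120,-120],0],[[20,-120,-160],0],[[30,-120,-200],0],[[30,-120,-220],0],[[30,-120,-220],0]]'
python3 look.py .4467 .1813 7.1 Q1; python3 - <<'E'
from h import *
for n in("top","scene"): save("q"+n+".png",np.clip(cam(n)["img"]*1.4,0,255).astype(np.uint8),1.5)
D=[cam("scene")["depth"] for _ in range(4)]; c=cam("scene"); c["depth"]=np.median(D,0)
for v in range(160,185,3): print(v,[w(c,u,v).round(3).tolist() for u in(328,332,336)])
E
```

```text
t: 31.45
eef_pos: [0.4555, -0.0475, 0.2508]
tool_rot: [-0.705, 0.707, 0.041, -0.041]
contact_force: [-0.3, 0.4, -0.3]
gripper_width: 0.004
mean tcp [ 0.455  -0.0419  0.2506] [0.0001 0.0014 0.0001] t 31.75 F [-0.3 -0.5 -0.2] w 0.0014193906871850794
yaw 7.214930069677294 y axis [-5.e-04  3.e-04 -1.e+00]
160 [[0.415, 0.176, 0.136], [0.415, 0.187, 0.137], [0.231, 0.224, 0.002]]
163 [[0.429, 0.176, 0.136], [0.429, 0.187, 0.137], [0.248, 0.223, 0.001]]
166 [[0.444, 0.175, 0.136], [0.443, 0.187, 0.137], [0.263, 0.223, -0.0]]
169 [[0.458, 0.175, 0.137], [0.455, 0.187, 0.136], [0.282, 0.222, 0.001]]
172 [[0.471, 0.175, 0.136], [0.47, 0.186, 0.136], [0.467, 0.198, 0.135]]
175 [[0.486, 0.175, 0.137], [0.484, 0.186, 0.137], [0.483, 0.197, 0.137]]
178 [[0.498, 0.175, 0.136], [0.495, 0.186, 0.135], [0.494, 0.197, 0.136]]
181 [[0.506, 0.175, 0.132], [0.505, 0.186, 0.133], [0.504, 0.197, 0.133]]
184 [[0.509, 0.176, 0.124], [0.51, 0.187, 0.125], [0.507, 0.198, 0.125]]
```

View pics/Q1sr.png

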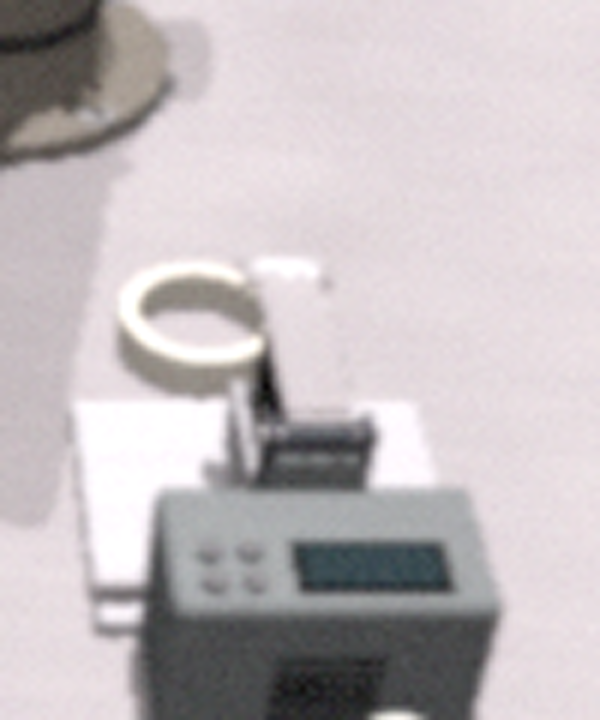

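View pics/qtop.png

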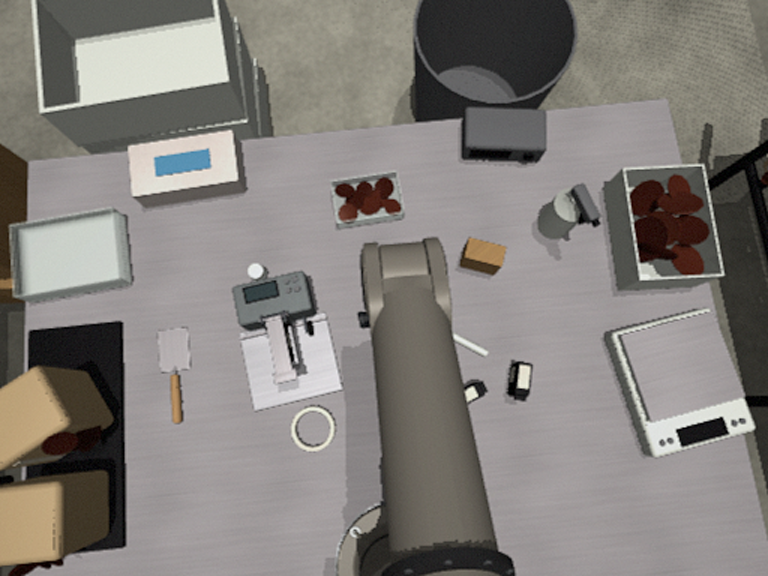

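View pics/qscene.png

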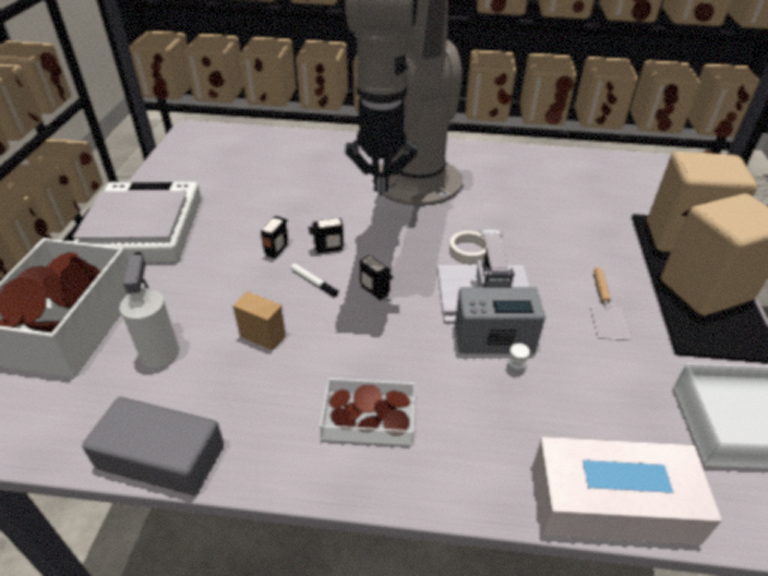

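View pics/Q1tr.png

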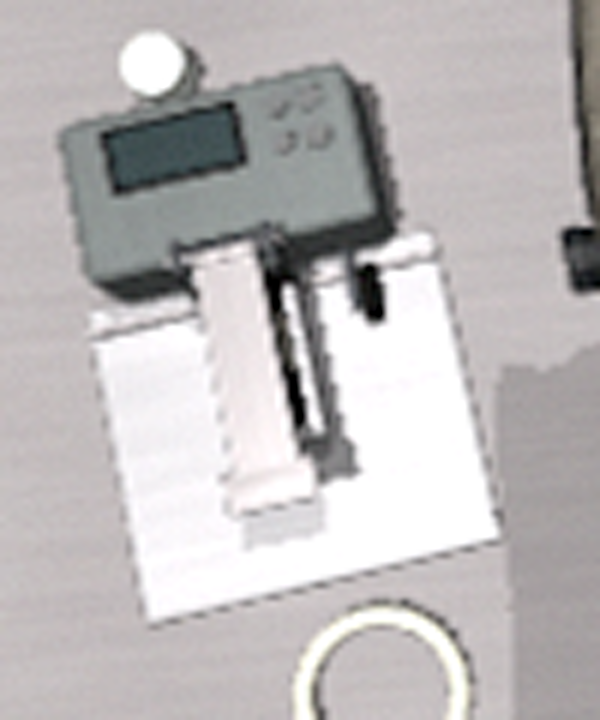

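The clamp face reads level at 0.136 m along its whole length. The other things are where they started and the gripper is clear, so I'll hand in.

```bash
python3 -c "
from station import *
print(hand_in())"
```

```text
the job is handed in; nothing more can be done
None
```

The cartridge is in the cradle and the clamp is shut over it. I handed the job in at about 32 s; hand-in gives no verdict.

**What I did**
- I took the farthest of the four cartridges (the one by the carton), lowered it into the cradle with its ledge to the front, and let go. I then swung the clamp over from behind with shut fingers and pressed it onto its stop.

**Last checks**
- **Let go, clamp still open:** the cartridge label measured 0.128 m above the bench, the expected height for a cartridge let go in the pocket. The ledge faced the front, and the cartridge sat roughly central in the pocket.
- **Clamp shut:** after I retreated, the arm's top measured level at 0.136 m along its length, which matches shut, and it stayed down.
- **Other things:** the carton, tape, jar, punnet, sprayer and scraper showed no visible movement. The marker was partly hidden in the last top view but looked in place in the other camera.
- **Robot:** the gripper was clear and touching nothing.

**What went wrong or disagreed**
- **First lowering failed:** the cartridge caught, most likely on the top of the back wall, and pitched about 22° in the grip. I set it upright on free bench, gripped it again, and found the pocket by touching its walls.
- **High press forces:** standing the cartridge up pressed it on the bench with about 32 N. The last clamp press reached about 69 N vertical on the stop with the fingers, more than needed but under the 120 N wrist limit.
- **Camera disagreement:** the two cameras differed by 2–4 mm on the coder's position, so I used the contact readings instead.
- **Not measured directly:** I judged that the cartridge is fully home and the carrier pressed down only from the clamp being level, because the arm hides the cartridge.

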